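# Stow paint cans in a sliding-cover box

## Robot

A 7-joint arm with a two-finger parallel gripper is mounted at the origin on the work surface. World frame = base frame: x ahead of the robot, y to its left, z up, the work surface at z = 0. Lengths are in m, angles in degrees, forces in N, time in s.
With the tool pointing down it reaches from about 0.425 to 0.825 m from the base axis. Payload 3.6 kg.
Tool frame: the origin (TCP) lies midway between the tips of the shut fingers; the grasp point (between the pads) lies 19 mm behind it; x points along the fingers, y is the direction in which the jaws open and shut, and the axes are right-handed (so a half turn about x gives the same grasp; the last joint's range is limited). The gripper opens to 93 mm and grips with 3 to 60 N. Pads are 15 mm wide; open, the fingers measure 128 mm over their backs; the gripper's body (75 mm by 188 mm) begins 65 mm behind the grasp point.
Start: joints at [-77.034, 35.231, -0.722, 81.555, 0.464, 63.22, -2.315], TCP at [0.163, 0.629, 0.219] pointing down, gripper open.
Joint ranges: [-178.69, 178.69], [-17.37, 117.87], [-77.05, 75.6], [15.02, 138.74], [-78.02, 258.01], [0.78, 113.62], [-162.83, 162.83]. Speed limits (degrees/s): [159.86, 159.86, 180, 180, 180, 180, 180].

## Interface

Orientations are given as [roll, pitch, yaw] about the fixed x, y, z axes, in that order (R = Rz(yaw) Ry(pitch) Rx(roll)).
In Python, from cell import env gives the robot as it stands.
- The arm moves only by the shell command python3 -m handwheel 'ROWS' [FORCE]. ROWS is text: rows parted by semicolons, each of 7 numbers parted by spaces: the opening, from 0 (shut) to 1 (fully open), then the shift along the tool's x, y, z as a fraction of full scale, then the turn, a rotation vector about the tool's x, y, z as a fraction of full scale. In form: hand tx ty tz wx wy wz; .... A call has exactly 8 rows; each row is the pose to reach, as a shift and turn from the pose measured when the call began, along the tool's axes at that moment; what a row does not reach only later rows make up. Full scale, the value 1, is 150 mm for a shift and pi/2 rad for a turn. A row lasts 1/10 s, in which the tool goes at most 50 mm and 8.59 degrees, less where a joint would pass 70% of its speed; a pose out of reach is approached as far as the arm can. A call with a number of a shift or a turn outside -1 to 1 is refused whole. A call with a gripper value outside its range is refused whole. The fingers move at their own pace and stop on an object; FORCE is the grip in N (left out, the last holds). Time passes only in rows, so rows that repeat a pose let the fingers close, or fill a call up. It gives the time, the measured TCP pose, the force and the opening at its end, in the units of the state.
- env.get_obs(): the state, without advancing time (a new reading comes with each control period).
- env.capture(name): name is "side" or "top"; returns a dict with "image" (480x640x3 uint8, red, green, blue), "mtx" (3x3 intrinsics, pixels), "view" (4x4, takes a point from world to camera coordinates). Camera axes: x right, y down, z forward; pixel columns grow to the right and rows downward; lengths in m; the calibration is good to about 2 mm. A picture is of the moment at which its call begins. There is no depth.
- env.close_job(): hands the job in, once; it reports no verdict.
Trained networks look in a picture, given as the dict that the camera call returned (one of the last four; its "shot" number tells which), for a name from the list of things; names that differ only in an ending like _2 or _b are one class to them, and where a whole thing is asked for, a point or a joint stands for the part that bears it (a point fixed in the world has none). Each returns a list of dicts, best first, with "score" (0 to 1); they miss things now and then, are a little off and sometimes report something else, mostly with a low value. They report only what shows in the picture. A call takes as long as a camera call. They do not tell look-alikes from the thing itself.
- env.masks_of(thing, picture): "mask" (480x640 bool, what is visible of it) and "bbox" ([left, top, right, bottom] in pixels, round what is visible of it).
The state is a dict: "t": time; "joint_positions": joint angles; "dq": joint speeds; "tau": joint torques, N m; "tcp_pos": TCP position; "tcp_rot": TCP orientation; "force": force on the tool from outside, world axes, zero at the start; "moment": the same for the moment, N m; "width": finger opening in m.
Only numpy, scipy, OpenCV 4.12 (cv2) and the standard library are available. Lean on these libraries where they do the work, as an engineer would, in place of code of your own. Each camera call takes 0.05 s, during which the arm holds its last target. There are 200 camera calls.

## Task

Put the paint cans away in the plywood box: first clear every jar off the box's rear deck into the clear tray, standing upright, then slide the cover fully open by short alternating pushes on its two end tabs, never letting one end get more than about 40 mm ahead of the other. Raise each can's folded wire handle upright before lifting that can, stand the cans upright inside the box, and slide the cover fully shut again the same way. Leave the bottle, the cup and the block of sticks alone.

Things in the scene. Friction and masses are not known exactly. Their poses are not given: they have to be found in the camera images.
- cabinet: Low plywood box 330 (x) x 360 (y) x 128 mm high, aluminium track rails along its sides (top at 142 mm). Origin: centre of its underside; x points from the robot side to the back, y left, z up. Front half of the top is an opening (x -157 to 0, y -172 to 172 mm); the rear half a fixed deck 128 mm high with a low back stop (146 mm). Fixed.
- box_in (a point): Point on the inner floor of the box (floor top 6 mm above the bench), at the middle of the part that is uncovered when the cover is open (cabinet x -90 mm, y 0); x and y as the cabinet's. Free height inside up to the cover 124 mm.
- cover: Grey sliding cover 155 (x) x 290 (y) x 8 mm, top face 138 mm above the bench. Opens to cabinet +x, over the rear deck. Origin: left shoe; x along cabinet x when straight. It runs on a shoe in each rail, 310 mm apart. The rails are sticky: each shoe needs about 8 N and stays where left, so a push at one end moves that end only and skews the cover.
- end_left (a joint): Travel of the cover's left (+y) end in m: 0 closed, 0.14 fully open (stop).
- end_right (a joint): Travel of the cover's right (-y) end in m: 0 closed, 0.14 fully open (stop).
- tab_left (a point): Centre of the upright steel tab on the cover's left end: 10 (x) x 30 (y) x 40 mm high, standing on the cover's top face, 17 mm from its front edge (at cabinet x -145 mm, y 125 mm with the cover closed). Its front and back faces are for pushing.
- tab_right (a point): Centre of the same tab on the cover's right end (cabinet y -125 mm).
- tray_in (a point): Centre of the inner floor (5 mm above the bench) of an open clear plastic tray, 250 (x) x 120 (y) x 22 mm high, 5 mm walls; x along its length. Fixed.
- thinner: Bystander: tall bottle, 76 mm across, 170 mm high, at the left beyond the cans. Origin: centre of underside.
- sticks: Bystander: cardboard block 90 x 60 x 50 mm with painting sticks (up to 145 mm high), at the right beyond the tray. Origin: centre of underside.
- cup: Bystander: white plastic cup, 68 mm across, 70 mm high, right of the tray. Origin: centre of underside.
- jar1_mid (a point): Centre (half-way up) of a closed paint jar, 48 mm across, 62 mm high, 0.12 kg; z up along the jar. Stands on the rear deck at the start. May be absent.
- jar2_mid (a point): Centre (half-way up) of a closed paint jar, 48 mm across, 62 mm high, 0.12 kg; z up along the jar. Stands on the rear deck at the start. May be absent.
- jar3_mid (a point): Centre (half-way up) of a closed paint jar, 48 mm across, 62 mm high, 0.12 kg; z up along the jar. Stands on the rear deck at the start. May be absent.
- can1_mid (a point): Centre (half-way up) of a lidded paint can, 60 mm across, 56 mm high, about 0.25 kg, standing on the bench left of the box. z up; the folded wire handle sticks out level on the +x side; the handle's pivots lie on the y axis at y +-34 mm, 20 mm above this point. May be absent.
- bail1_grip (a point): Middle of the round wooden grip (a roller 10 mm thick, 40 mm long, parallel to the can's y, turning freely on the wire) at the outer end of can 1's wire handle, 62 mm from the pivot line. Folded, the gap between it and the can's side is 27 mm.
- bail1 (a joint): Angle of that wire handle in rad: 0 folded level, 1.57 upright, 1.75 stop. Stays where it is left (light friction).
- can2_mid (a point): Centre (half-way up) of a lidded paint can, 60 mm across, 56 mm high, about 0.25 kg, standing on the bench left of the box. z up; the folded wire handle sticks out level on the +x side; the handle's pivots lie on the y axis at y +-34 mm, 20 mm above this point. May be absent.
- bail2_grip (a point): Middle of the round wooden grip (a roller 10 mm thick, 40 mm long, parallel to the can's y, turning freely on the wire) at the outer end of can 2's wire handle, 62 mm from the pivot line. Folded, the gap between it and the can's side is 27 mm.
- bail2 (a joint): Angle of that wire handle in rad: 0 folded level, 1.57 upright, 1.75 stop. Stays where it is left (light friction).
There are look-alikes about, which are no part of the job. Leave any turquoise look-alike of the part that bears jar1_mid alone.

How it is judged (in metres and radians):
On the way, in this order (a step that is already met when the one before it is completed fails the run):
1. all jars stand upright in the tray while the cover is still shut (x of jar1_mid in the frame of tray_in between -0.115 and 0.115 m and y of jar1_mid in the frame of tray_in between -0.055 and 0.055 m and z of each of jar1_mid, jar2_mid, jar3_mid in the frame of tray_in below 0.042 m and angle between each of jar1_mid, jar2_mid, jar3_mid's own z axis and vertical below 0.25 rad and x of jar2_mid in the frame of tray_in between -0.115 and 0.115 m and y of jar2_mid in the frame of tray_in between -0.055 and 0.055 m and x of jar3_mid in the frame of tray_in between -0.115 and 0.115 m and y of jar3_mid in the frame of tray_in between -0.055 and 0.055 m and value of joint each of end_left, end_right below 0.03 m), for 0.2 s.
2. the cover is open: both ends have travelled more than 125 mm (value of joint each of end_left, end_right above 0.125 m), for 0.2 s.
3. all cans stand upright on the floor of the box (x of can1_mid in the frame of box_in between -0.075 and 0.075 m and y of can1_mid in the frame of box_in between -0.15 and 0.15 m and z of each of can1_mid, can2_mid in the frame of box_in below 0.04 m and angle between each of can1_mid, can2_mid's own z axis and vertical below 0.25 rad and x of can2_mid in the frame of box_in between -0.075 and 0.075 m and y of can2_mid in the frame of box_in between -0.15 and 0.15 m), for 0.2 s.
At the end, for the whole second after the job is handed in: Both ends of the cover are within 12 mm of shut; every can stands upright (within 0.25 rad) on the box floor under the cover; every jar stands upright (within 0.25 rad) in the tray; all at rest (all of step 3 and value of joint each of end_left, end_right below 0.012 m and x of jar1_mid in the frame of tray_in between -0.115 and 0.115 m and y of jar1_mid in the frame of tray_in between -0.055 and 0.055 m and z of each of jar1_mid, jar2_mid, jar3_mid in the frame of tray_in below 0.042 m and angle between each of jar1_mid, jar2_mid, jar3_mid's own z axis and vertical below 0.25 rad and x of jar2_mid in the frame of tray_in between -0.115 and 0.115 m and y of jar2_mid in the frame of tray_in between -0.055 and 0.055 m and x of jar3_mid in the frame of tray_in between -0.115 and 0.115 m and y of jar3_mid in the frame of tray_in between -0.055 and 0.055 m and linear speed of each of jar1, jar2, jar3, can1, can2 below 0.03 m/s); the robot touches nothing.
It fails at once if the cover is skewed by more than 0.17 rad (one end 53 mm ahead of the other) (angle between the x axis of cover and the x axis of cabinet, either way round above 0.17 rad).
It fails at once if can 1 is lifted more than 37 mm off the bench with its handle not yet raised (below 1.0 rad) (height (world z) of can1_mid above 0.065 m and value of joint bail1 below 1 rad).
It fails at once if can 2 is lifted more than 37 mm off the bench with its handle not yet raised (below 1.0 rad) (height (world z) of can2_mid above 0.065 m and value of joint bail2 below 1 rad).
It fails at once if a bystander (bottle, stick block or cup) is moved more than 30 mm (distance of any of thinner, sticks, cup from where it was at the start of the episode above 0.03 m).
Of jar1, jar2, jar3 only 2 to 3 are there at a start; the rules pass over those that are not, and their reading is None.
Of can1, can2 only 1 to 2 are there at a start; the rules pass over those that are not, and their reading is None.
At some moment in a run one of can1, can2 may be knocked a few centimetres aside while the robot is not near it.
It also fails if it takes over 210 s, if anything falls off the work surface, if the arm or the gripper's body presses on something with over 40 N, if the wrist force passes 120 N, or if a joint passes its speed limit or range.

## Working session

There is one attempt and no reset: what is moved stays moved. The work goes in short steps, Python scripts to look and compute and a shell command to move; the robot and the scene stay as the last step left them, time stands still between calls to the robot, and variables do not carry over. Pictures are saved under pics/ and viewed, on a budget of 14 in all, crops included, one or two more only if the job needs it, and the job is handed in when it is done.

```bash
ls; mkdir -p pics; python3 - <<'E'
from cell import env
import cv2
print(env.get_obs())
for n in ("top","side"):
    p=env.capture(n); cv2.imwrite(f"pics/{n}0.png",p["image"][:,:,::-1]); print(n,p["mtx"].tolist(),p["view"].tolist(),p["shot"])
E
```

```text
pics
{'t': 0.0, 'joint_positions': array([-77.03360006,  35.28827886,  -0.72192864,  81.63998628,
         0.46461403,  63.21956893,  -2.3125744 ]), 'dq': array([-0.11498448, -0.02544881,  0.02038099, -0.05431127,  0.13537936,
       -0.06372108,  0.08799163]), 'tau': array([ 7.18726587e-04, -4.58936191e+01,  2.09224205e-01, -1.65741670e+01,
       -6.10467838e-02,  2.06866680e-02,  2.53622475e-04]), 'tcp_pos': array([0.16238507, 0.62857714, 0.21749996]), 'tcp_rot': array([ -88.79290106,   89.85505449, -103.27218847]), 'force': array([-0.27069096, -0.44189951, -0.0924726 ]), 'moment': array([ 0.02127287, -0.01697296, -0.00379551]), 'width': 0.09294711970449823}
top [[494.5766941125043, 0.0, 315.2225092262409], [0.0, 494.5766941125043, 241.60366086196652], [0.0, 0.0, 1.0]] [[-0.0045825156754367245, -0.9999894915870733, 0.0001313982913078803, -0.03001434194354344], [-0.9969390015089116, 0.0045582808260961945, -0.0780503001040032, 0.6180386888318151], [0.07804888096890884, -0.0004886628050355781, -0.9969494136555596, 1.2081000824496042], [0.0, 0.0, 0.0, 1.0]] 1
side [[530.9843297289572, 0.0, 329.2742969257575], [0.0, 530.9843297289572, 235.42153142481948], [0.0, 0.0, 1.0]] [[-0.9324286407633032, -0.3608821792638175, 0.018463005554251406, 0.5434558773699426], [-0.23552913323570926, 0.5682099206712163, -0.788456411888473, 0.25993020599467836], [0.2740490052555089, -0.7395279161333993, -0.6148134708819074, 1.3327443127176875], [0.0, 0.0, 0.0, 1.0]] 2
```

View pics/top0.png

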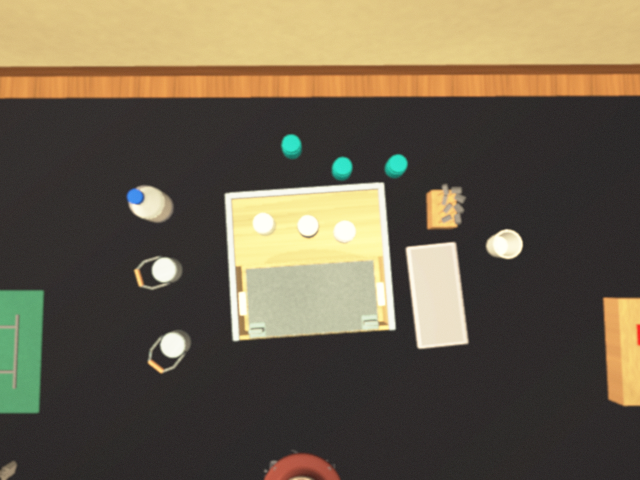

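View pics/side0.png

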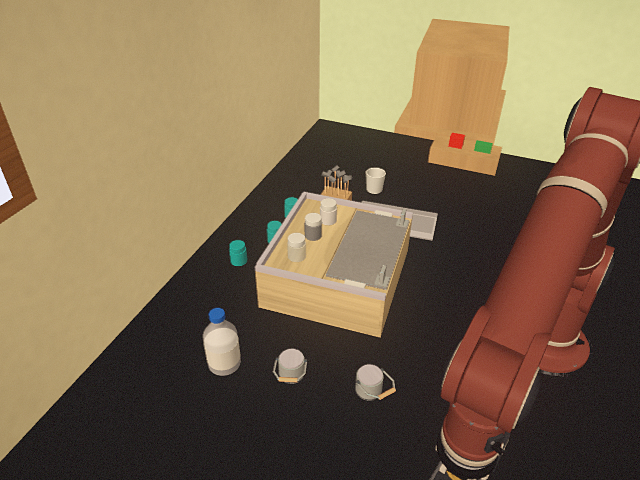

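```bash
cat > h.py <<'E'
import numpy as np, cv2
from scipy.optimize import minimize
from scipy.spatial.transform import Rotation as Rn
from cell import env
def shots(): return [env.capture("top"),env.capture("side")]
def proj(p,P):
    c=(np.c_[P,np.ones(len(P))]@np.array(p["view"]).T)[:,:3]@np.array(p["mtx"]).T
    return c[:,:2]/c[:,2:]
def place(P,x,y,a): return P@Rn.from_euler('z',a).as_matrix().T+[x,y,0]
def box(lx,ly,h): return [np.array([[i*lx/2,j*ly/2,k*h] for i in(-1,1) for j in(-1,1) for k in(0,1)])]
def cyl(r,z0,z1):
    t=np.linspace(0,2*np.pi,24); return [np.array([[r*np.cos(a),r*np.sin(a),z] for z in(z0,z1) for a in t])]
def can(b=0):  # bail angle b
    c,s=np.cos(b),np.sin(b); q=lambda r,y:[r*c,y,.048+r*s]
    w=lambda A,B:np.array([np.add(A,d) for d in([0,0,.0015],[.0015,0,-.001],[-.0015,0,-.001])]+[np.add(B,d) for d in([0,0,.0015],[.0015,0,-.001],[-.0015,0,-.001])])
    g=np.array([np.add(q(.062,y),d) for y in(-.02,.02) for d in np.c_[.005*np.cos(np.arange(8)),.005*0*np.arange(8),.005*np.sin(np.arange(8))]])
    return cyl(.03,0,.056)+[g,w(q(0,-.034),q(.035,-.034)),w(q(.035,-.034),q(.062,-.02)),w(q(0,.034),q(.035,.034)),w(q(.035,.034),q(.062,.02))]
def render(p,parts,v):
    m=np.zeros((480,640),np.uint8)
    for P in parts:
        h=cv2.convexHull(np.round(proj(p,place(P,*v))*16).astype(np.int32)); cv2.fillConvexPoly(m,h,1,cv2.LINE_8,4)
    return m.astype(bool)
def fit(pm,parts,v0,fixa=False):
    f=lambda v:-np.mean([(render(p,parts,v)&m).sum()/max(1,(render(p,parts,v)|m).sum()) for p,m in pm])
    g=(lambda u:f([u[0],u[1],v0[2]])) if fixa else f
    x0=np.array(v0[:2] if fixa else v0,float); n=len(x0)
    S=np.vstack([x0]+[x0+np.eye(n)[i]*(.02 if i<2 else .25) for i in range(n)])
    r=minimize(g,x0,method='Nelder-Mead',options=dict(initial_simplex=S,xatol=1e-4,fatol=1e-4,maxiter=200))
    return r.x,-r.fun
def at(p,u,v,z):
    V=np.array(p["view"]); d=V[:3,:3].T@np.linalg.inv(p["mtx"])@[u,v,1]; o=-V[:3,:3].T@V[:3,3]
    return o+d*(z-o[2])/d[2]
def ctr(m): ys,xs=np.nonzero(m); return xs.mean(),ys.mean()
def pair(th,ps,z,i,j): pass
def plan(pos,jaw):  # total shift / turn in units for TCP pos, tool down, jaw axis at angle (deg, mod 180)
    o=env.get_obs(); R=Rn.from_euler('xyz',o["tcp_rot"],degrees=True).as_matrix(); best=None
    for k in(0,180):
        a=np.radians(jaw+k); y=np.array([np.cos(a),np.sin(a),0]); x=np.array([0,0,-1.]); G=np.c_[x,y,np.cross(x,y)]
        w=Rn.from_matrix(R.T@G).as_rotvec()/(np.pi/2)
        if best is None or np.linalg.norm(w)<np.linalg.norm(best): best=w
    print("shift",np.round(R.T@(np.array(pos)-o["tcp_pos"])/.15,3),"turn",np.round(best,3),"world mm",np.round(1000*(np.array(pos)-o["tcp_pos"]),1))
E
python3 - <<'E'
from h import *
ps=shots()
def ms(t): return [env.masks_of(t,p) for p in ps]
for t,h in [("cabinet",.142),("tray_in",.022),("cover",.138),("thinner",.1),("sticks",.05),("cup",.07),("jar1_mid",.19),("can1_mid",.05)]:
    try: r=ms(t)
    except Exception as e: print(t,e); continue
    for c,l in zip(("top","side"),r):
        print(t,c,[(round(d["score"],2),d["bbox"],[round(q,3) for q in at(ps[c=="side"],*ctr(d["mask"]),h)[:2]]) for d in l])
    if t in("cabinet",): 
        print(fit([(p,l[0]["mask"]) for p,l in zip(ps,r) if l],box(.33,.36,.142),[.6,.03,0]))
o=env.get_obs(); print(np.round(Rn.from_euler('xyz',o["tcp_rot"],degrees=True).as_matrix(),2))
E
```

```text
cabinet top [(0.66, [226.0, 178.9, 393.1, 339.9], [np.float64(0.561), np.float64(-0.019)]), (0.29, [147.4, 340.6, 181.8, 374.3], [np.float64(0.339), np.float64(0.313)])]
cabinet side [(0.84, [255.7, 192.4, 412.6, 338.2], [np.float64(0.529), np.float64(0.09)])]
(array([ 0.56624236, -0.01993271,  0.06430599]), np.float64(0.9121741402625759))
tray_in top [(0.81, [408.6, 244.9, 466.1, 346.6], [np.float64(0.485), np.float64(-0.333)]), (0.55, [225.6, 180.5, 391.7, 338.5], [np.float64(0.566), np.float64(-0.018)]), (0.55, [492.3, 231.0, 524.3, 259.9], [np.float64(0.608), np.float64(-0.506)])]
tray_in side [(0.66, [361.5, 204.4, 435.7, 240.8], [np.float64(0.418), np.float64(-0.336)]), (0.42, [329.9, 210.1, 410.9, 291.9], [np.float64(0.511), np.float64(-0.142)]), (0.27, [304.1, 215.5, 322.3, 241.7], [np.float64(0.708), np.float64(-0.183)])]
cover top [(0.76, [242.3, 258.4, 382.3, 336.4], [np.float64(0.481), np.float64(-0.024)]), (0.51, [238.4, 260.8, 380.4, 336.6], [np.float64(0.482), np.float64(-0.022)]), (0.49, [228.2, 178.7, 394.5, 332.9], [np.float64(0.562), np.float64(-0.019)]), (0.42, [3
[... 1528 characters left out ...]
8.1], [np.float64(0.523), np.float64(0.336)])]
jar1_mid side [(0.84, [232.3, 239.6, 247.0, 262.8], [np.float64(0.75), np.float64(0.188)]), (0.74, [265.0, 222.8, 281.4, 240.9], [np.float64(0.713), np.float64(0.074)]), (0.62, [285.5, 197.5, 291.3, 216.0], [np.float64(0.72), np.float64(-0.042)]), (0.57, [319.0, 201.3, 336.2, 225.0], [np.float64(0.612), np.float64(-0.058)]), (0.56, [254.0, 191.8, 412.2, 333.8], [np.float64(0.511), np.float64(0.143)])]
can1_mid top [(0.71, [138.3, 255.1, 185.2, 288.2], [np.float64(0.545), np.float64(0.337)])]
can1_mid side [(0.91, [272.9, 350.0, 305.1, 384.0], [np.float64(0.541), np.float64(0.352)])]
[[-0.    0.25  0.97]
 [-0.    0.97 -0.25]
 [-1.   -0.   -0.  ]]
```

```bash
cat >> h.py <<'E'
def blob(p,seed,kind,half=32):
    """connected region near seed pixel: kind 'pale' (low saturation, on wood) or 'lit' (on black bench)"""
    hsv=cv2.cvtColor(p["image"],cv2.COLOR_RGB2HSV); u,v=map(int,seed)
    m=(hsv[...,1]<60)&(hsv[...,2]>70) if kind=="pale" else hsv[...,2]>75
    w=np.zeros((480,640),bool); w[max(0,v-half):v+half,max(0,u-half):u+half]=1; m=(m&w).astype(np.uint8)
    n,l=cv2.connectedComponents(m); k=l[v,u]
    return l==k if k else m.astype(bool)
E
python3 - <<'E'
from h import *
ps=shots(); T,S=ps
def bm(t,p,k): 
    L=env.masks_of(t,p); return L[k]["mask"]
tr=[(T,blob(T,(437,296),"lit",62))]
print("tray",fit(tr,box(.25,.12,.022),[.486,-.333,.06]), tr[0][1].sum())
for a,b in [((263,220),(297,240)),((308,224),(314,222)),((345,229),(329,206))]:
    pm=[(T,blob(T,a,"pale",22)),(S,blob(S,b,"pale",18))]
    x0=at(T,*a,.19)
    for q in (pm[:1],pm[1:],pm): print("jar",fit(q,cyl(.024,.128,.19),[x0[0],x0[1],0],True),[m.sum() for _,m in q])
for a,b,c in [((163,268),(291,360),1.6),((173,343),(370,375),2.1)]:
    pm=[(T,blob(T,a,"lit",36)),(S,blob(S,b,"lit",28))]; x0=at(T,*a,.056)
    print("can",max([fit(pm,can(),[x0[0],x0[1],c+d]) for d in(-.4,0,.4)],key=lambda r:r[1]),[m.sum() for _,m in pm])
E
```

```text
tray (array([ 0.48359247, -0.33417655,  0.10774761]), np.float64(0.9471691309051569)) 5546
jar (array([0.64648926, 0.08243979]), np.float64(0.7402061855670103)) [np.int64(359)]
jar (array([0.64692811, 0.02405814]), np.float64(0.43425076452599387)) [np.int64(378)]
jar (array([0.64684274, 0.08085024]), np.float64(0.5118073659104776)) [np.int64(359), np.int64(378)]
jar (array([ 0.64198012, -0.01810892]), np.float64(0.7777777777777778)) [np.int64(357)]
jar (array([ 0.63941205, -0.02122099]), np.float64(0.5207792207792208)) [np.int64(657)]
jar (array([ 0.64104374, -0.01799933]), np.float64(0.6370856238547393)) [np.int64(357), np.int64(657)]
jar (array([ 0.62856059, -0.09656155]), np.float64(0.8698481561822126)) [np.int64(401)]
jar (array([ 0.63392448, -0.10227057]), np.float64(0.5873015873015873)) [np.int64(621)]
jar (array([ 0.63021004, -0.09700846]), np.float64(0.7117021276595745)) [np.int64(401), np.int64(621)]
can (array([0.54840182, 0.33492491, 1.90942829]), np.float64(0.8178295443914304)) [np.int64(1039), np.int64(907)]
can (array([0.36934592, 0.31062452, 2.58561738]), np.float64(0.7993919170568817)) [np.int64(1064), np.int64(1013)]
```

```bash
python3 -m handwheel '1 -0.3 -0.3 0.3 0 0 0;1 -0.55 -1 1 0 0 0;1 -0.55 -1 1 0 0 0;1 -0.55 -1 1 0 0 0;1 -0.55 -1 1 0 0 0;1 -0.55 -1 1 0 0 0;1 -0.55 -1 1 0 0 0;1 -0.55 -1 1 0 0 0' 20
python3 -m handwheel '0.7 0 -0.3 0.3 0 0 0;0.7 0 -1 1 0 0 0;0.7 0 -1 1 0 0 0;0.7 0 -1 1 0 0 0;0.7 0 -1 1 0 0 0;0.7 0 -1 1 0 0 0;0.7 0 -1 1 0 0 0;0.7 0 -1 1 0 0 0'
python3 -m handwheel '0.7 0 -0.3 0.3 0 0 0;0.7 0 -1 1 0 0 0;0.7 0 -1 1 0 0 0;0.7 0 -1 1 0 0 0;0.7 0 -1 1 0 0 0;0.7 0 -1 1 0 0 0;0.7 0 -1 1 0 0 0;0.7 0 -1 1 0 0 0'
python3 -c "
from h import *
plan([.629,-.097,.26],5)"
```

```text
t: 1.9
tcp_pos: [0.2688, 0.4478, 0.3007]
tcp_rot: [-171.1, 89.9, 174.6]
force: [0.7, -0.6, -0.1]
width: 0.093
t: 2.7
tcp_pos: [0.3756, 0.2679, 0.3002]
tcp_rot: [177.9, 89.9, 163.9]
force: [-0.6, 0.8, -0.0]
width: 0.0652
t: 3.5
tcp_pos: [0.4839, 0.089, 0.2996]
tcp_rot: [162.8, 89.8, 149.1]
force: [-1.0, 0.1, 0.5]
width: 0.0652
shift [ 0.259 -0.975  1.235] turn [ 0.792 -0.002  0.001] world mm [ 145.1 -186.   -39.6]
```

```bash
python3 -m handwheel '0.65 0 -0.2 0.3 0.1 0 0;0.65 0 -0.4 0.6 0.2 0 0;0.65 0 -0.6 0.8 0.3 0 0;0.65 0 -0.8 1 0.4 0 0;0.65 0 -0.8 1 0.5 0 0;0.65 0 -0.8 1 0.6 0 0;0.65 0 -0.8 1 0.7 0 0;0.65 0 -0.8 1 0.79 0 0'
python3 -c "
from h import *
plan([.629,-.097,.26],5)
p=env.capture('top'); q=env.capture('side')
cv2.imwrite('pics/a.png',np.vstack([p['image'][150:350,200:500],q['image'][130:330,180:480]])[:,:,::-1].repeat(2,0).repeat(2,1)[:800,:600])
"
```

```text
t: 4.3
tcp_pos: [0.6012, -0.0605, 0.2987]
tcp_rot: [-139.1, 89.7, 137.9]
force: [-0.4, -0.1, 0.0]
width: 0.0603
shift [0.256 0.155 0.266] turn [ 0.023 -0.002  0.002] world mm [ 27.8 -36.5 -38.7]
```

View pics/a.png

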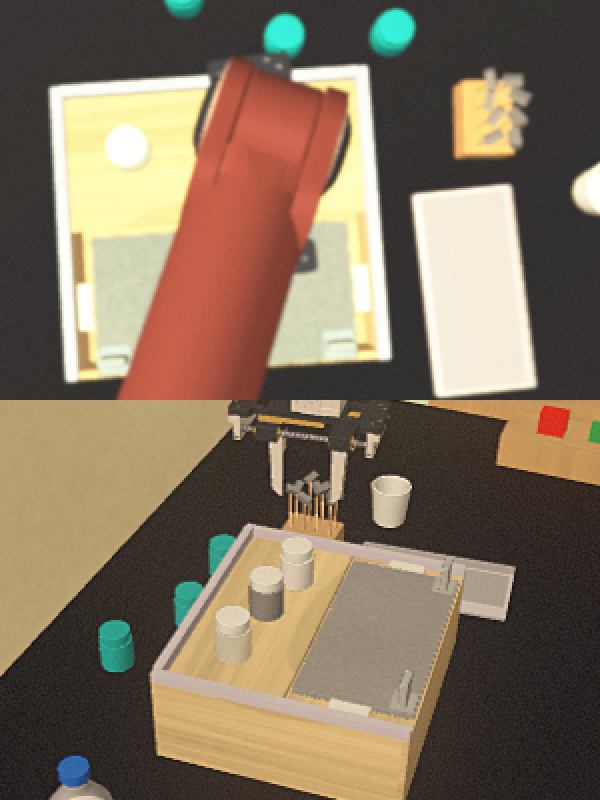

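```bash
python3 -m handwheel '0.8 0 0.15 0.27 0.02 0 0;0.8 0.2 0.15 0.27 0.02 0 0;0.8 0.4 0.15 0.27 0.02 0 0;0.8 0.6 0.15 0.27 0.02 0 0;0.8 0.8 0.15 0.27 0.02 0 0;0.8 1 0.15 0.27 0.02 0 0;0.8 1 0.15 0.27 0.02 0 0;0.8 1 0.15 0.27 0.02 0 0'
python3 -m handwheel '0.3 0 0 0 0 0 0;0.3 0 0 0 0 0 0;0.3 0 0 0 0 0 0;0.3 0 0 0 0 0 0;0.3 0 0 0 0 0 0;0.3 0 0 0 0 0 0;0.3 0 0 0 0 0 0;0.3 0 0 0 0 0 0' 20
python3 - <<'E'
from h import *
# tray target slots
t=np.array([.4836,-.334]); R=Rn.from_euler('z',.108).as_matrix()[:2,:2]
for d in(.060,-.014,-.088): 
    x=t+R@[d,0]; print(d,x)
x=t+R@[.06,0]; plan([x[0],x[1],.25],6)
q=env.capture('side'); cv2.imwrite('pics/b.png',q['image'][130:280,250:450,::-1].repeat(3,0).repeat(3,1))
E
```

```text
t: 5.2
tcp_pos: [0.6285, -0.0962, 0.1488]
tcp_rot: [-136.1, 89.7, 139.8]
force: [0.6, 1.3, 0.5]
width: 0.0743
t: 6.0
tcp_pos: [0.6289, -0.0963, 0.1497]
tcp_rot: [-146.6, 89.7, 129.2]
force: [0.6, 1.0, 5.7]
width: 0.0476
0.06 [ 0.54325042 -0.32753259]
-0.014 [ 0.46968157 -0.33550906]
-0.088 [ 0.39611272 -0.34348553]
shift [-0.673 -0.727  1.473] turn [-0.002 -0.002  0.002] world mm [ -85.6 -231.3  100.3]
```

View pics/b.png

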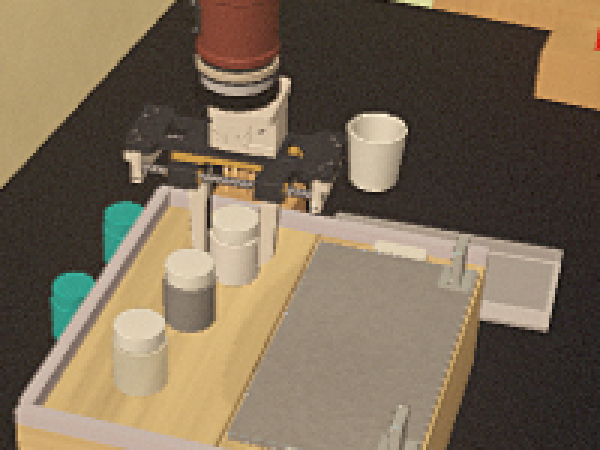

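```bash
python3 -m handwheel '0.3 -0.2 0 0 0 0 0;0.3 -0.4 0 0 0 0 0;0.3 -0.4 -0.1 0.2 0 0 0;0.3 -0.4 -0.2 0.4 0 0 0;0.3 -0.4 -0.3 0.6 0 0 0;0.3 -0.4 -0.4 0.8 0 0 0;0.3 -0.4 -0.5 1 0 0 0;0.3 -0.4 -0.5 1 0 0 0'
python3 -m handwheel '0.3 0 -0.1 0.2 0 0 0;0.3 0 -0.23 0.47 0 0 0;0.3 0 -0.23 0.47 0 0 0;0.3 0.2 -0.23 0.47 0 0 0;0.3 0.4 -0.23 0.47 0 0 0;0.3 0.6 -0.23 0.47 0 0 0;0.3 0.7 -0.23 0.47 0 0 0;0.3 0.7 -0.23 0.47 0 0 0'
python3 - <<'E'
from h import *
plan([.543,-.3275,.0285],6)
E
```

```text
t: 6.85
tcp_pos: [0.5655, -0.2606, 0.209]
tcp_rot: [-79.7, 89.6, -164.5]
force: [-0.6, -0.2, 0.2]
width: 0.0477
t: 7.65
tcp_pos: [0.5358, -0.3323, 0.1016]
tcp_rot: [-104.3, 89.4, 171.0]
force: [-0.8, -0.4, -1.0]
width: 0.0479
shift [ 0.487  0.056 -0.026] turn [-0.008 -0.002  0.007] world mm [  7.2   4.8 -73.1]
```

```bash
python3 -m handwheel '0.3 0.2 0.05 -0.03 0 0 0;0.3 0.35 0.05 -0.03 0 0 0;0.3 0.42 0.05 -0.03 0 0 0;0.3 0.47 0.05 -0.03 0 0 0;0.3 0.49 0.05 -0.03 0 0 0;0.3 0.49 0.05 -0.03 0 0 0;0.3 0.49 0.05 -0.03 0 0 0;0.57 0.49 0.05 -0.03 0 0 0'
python3 -m handwheel '0.57 0 0 0 0 0 0;0.57 0 0 0 0 0 0;0.57 0 0 0 0 0 0;0.57 -0.2 0 0 0 0 0;0.57 -0.5 0 0 0 0 0;0.57 -0.8 0 0 0 0 0;0.57 -1 0 0 0 0 0;0.57 -1 0 0 0 0 0'
python3 -m handwheel '0.8 -0.3 0 0 0 0 0;0.8 -0.3 0.1 -0.3 0 0 0;0.8 -0.3 0.2 -0.6 0 0 0;0.8 -0.3 0.3 -1 0 0 0;0.8 -0.3 0.3 -1 0 0 0;0.8 -0.3 0.3 -1 0 0 0;0.8 -0.3 0.3 -1 0 0 0;0.8 -0.3 0.3 -1 0 0 0'
python3 - <<'E'
from h import *
plan([.641,-.018,.149],5)
p,q=shots(); cv2.imwrite('pics/c.png',np.hstack([p['image'][130:350,220:480,::-1],q['image'][130:350,220:480,::-1]]).repeat(1,0))
E
```

```text
t: 8.45
tcp_pos: [0.5426, -0.3276, 0.0291]
tcp_rot: [-99.0, 89.5, 176.2]
force: [0.7, -0.4, -0.6]
width: 0.0513
t: 9.25
tcp_pos: [0.5463, -0.33, 0.1847]
tcp_rot: [-6.3, 89.7, -91.1]
force: [1.4, -0.3, -0.7]
width: 0.0531
t: 10.05
tcp_pos: [0.5764, -0.1794, 0.2288]
tcp_rot: [-11.6, 89.6, -96.6]
force: [0.1, 0.0, -0.0]
width: 0.0746
shift [ 0.524  0.524 -1.038] turn [0.    0.005 0.001] world mm [ 64.6 161.4 -79.8]
```

View pics/c.png

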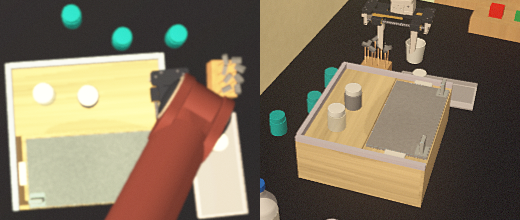

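```bash
python3 -m handwheel '0.8 0 0.15 -0.3 0 0 0;0.8 0 0.3 -0.6 0 0 0;0.8 0 0.45 -0.9 0 0 0;0.8 0 0.52 -1 0 0 0;0.8 0 0.52 -1 0 0 0;0.8 0.2 0.52 -1 0 0 0;0.8 0.4 0.52 -1 0 0 0;0.8 0.52 0.52 -1 0 0 0'
python3 -m handwheel '0.8 0 0 -0.03 0 0 0;0.3 0 0 -0.03 0 0 0;0.3 0 0 -0.03 0 0 0;0.3 0 0 -0.03 0 0 0;0.3 0 0 -0.03 0 0 0;0.3 0 0 -0.03 0 0 0;0.3 0 0 -0.03 0 0 0;0.3 -0.2 0 -0.03 0 0 0'
python3 -m handwheel '0.3 -0.3 0 0 0 0 0;0.3 -0.4 0 0.2 0 0 0;0.3 -0.4 -0.2 0.4 0 0 0;0.3 -0.4 -0.4 0.7 0 0 0;0.3 -0.4 -0.5 1 0 0 0;0.3 -0.4 -0.5 1 0 0 0;0.3 -0.4 -0.5 1 0 0 0;0.3 -0.4 -0.5 1 0 0 0'
python3 - <<'E'
from h import *
plan([.4697,-.3355,.0295],6)
E
```

```text
t: 10.95
tcp_pos: [0.6391, -0.0276, 0.148]
tcp_rot: [-27.4, 89.4, -112.7]
force: [-0.2, 0.2, -0.3]
width: 0.0744
t: 11.75
tcp_pos: [0.6355, -0.0218, 0.1742]
tcp_rot: [-65.0, 89.1, -150.3]
force: [0.4, 0.4, -1.7]
width: 0.0475
t: 12.55
tcp_pos: [0.5742, -0.1749, 0.2355]
tcp_rot: [-73.8, 89.1, -158.9]
force: [0.1, 0.3, -1.1]
width: 0.0474
shift [ 1.39  -0.763  1.001] turn [-0.013  0.003  0.01 ] world mm [-104.5 -160.6 -206. ]
```

```bash
python3 -m handwheel '0.3 0 -0.15 0.2 0 0 0;0.3 0 -0.3 0.4 0 0 0;0.3 0 -0.45 0.6 0 0 0;0.3 0 -0.6 0.8 0 0 0;0.3 0 -0.76 1 0 0 0;0.3 0.2 -0.76 1 0 0 0;0.3 0.4 -0.76 1 0 0 0;0.3 0.5 -0.76 1 0 0 0'
python3 - <<'E'
from h import *
plan([.4697,-.3355,.0285],6)
E
```

```text
t: 13.35
tcp_pos: [0.4725, -0.3311, 0.16]
tcp_rot: [-90.3, 88.9, -175.2]
force: [-0.2, 1.6, -1.5]
width: 0.0481
shift [ 0.877 -0.005  0.027] turn [-0.01  -0.     0.012] world mm [  -2.8   -4.4 -131.5]
```

```bash
python3 -m handwheel '0.3 0.2 0 0.03 0 0 0.01;0.3 0.4 0 0.03 0 0 0.01;0.3 0.6 0 0.03 0 0 0.01;0.3 0.75 0 0.03 0 0 0.01;0.3 0.83 0 0.03 0 0 0.01;0.3 0.87 0 0.03 0 0 0.01;0.3 0.87 0 0.03 0 0 0.01;0.57 0.87 0 0.03 0 0 0.01'
python3 -m handwheel '0.57 0 0 0 0 0 0;0.57 0 0 0 0 0 0;0.57 0 0 0 0 0 0;0.57 -0.2 0 0 0 0 0;0.57 -0.5 0 0 0 0 0;0.57 -0.8 0 0 0 0 0;0.57 -1 0 0 0 0 0;0.57 -1 0 0 0 0 0'
python3 -m handwheel '0.8 -0.3 0 0 0 0 0;0.8 -0.3 0.2 -0.3 0 0 0;0.8 -0.3 0.4 -0.6 0 0 0;0.8 -0.3 0.5 -1 0 0 0;0.8 -0.3 0.7 -1 0 0 0;0.8 -0.3 0.7 -1 0 0 0;0.8 -0.3 0.7 -1 0 0 0;0.8 -0.3 0.7 -1 0 0 0'
python3 - <<'E'
from h import *
plan([.645,.081,.149],5)
E
```

```text
t: 14.15
tcp_pos: [0.4715, -0.3363, 0.0306]
tcp_rot: [-39.5, 89.9, -124.4]
force: [0.7, 0.0, 0.5]
width: 0.0512
t: 14.95
tcp_pos: [0.4737, -0.3385, 0.1858]
tcp_rot: [39.4, 89.4, -45.5]
force: [-0.4, -0.3, -0.0]
width: 0.053
t: 15.75
tcp_pos: [0.5634, -0.1809, 0.2298]
tcp_rot: [29.8, 89.4, -55.3]
force: [-0.3, -0.5, -0.3]
width: 0.0743
shift [ 0.527  0.689 -1.698] turn [-0.001  0.006 -0.003] world mm [ 81.6 261.9 -80.8]
```

```bash
python3 -m handwheel '0.8 0 0.1 -0.3 0 0 0;0.8 0 0.2 -0.6 0 0 0;0.8 0 0.35 -1 0 0 0;0.8 0 0.35 -1 0 0 0;0.8 0 0.35 -1 0 0 0;0.8 0 0.35 -1 0 0 0;0.8 0 0.35 -1 0 0 0;0.8 0 0.35 -1 0 0 0'
python3 -m handwheel '0.8 0 0.1 -0.3 0 0 0;0.8 0 0.34 -0.7 0 0 0;0.8 0.1 0.34 -0.7 0 0 0;0.8 0.2 0.34 -0.7 0 0 0;0.8 0.4 0.34 -0.7 0 0 0;0.8 0.5 0.34 -0.7 0 0 0;0.8 0.5 0.34 -0.7 0 0 0;0.8 0.5 0.34 -0.7 0 0 0'
python3 -m handwheel '0.8 0 0 0 0 0 0;0.3 0 0 0 0 0 0;0.3 0 0 0 0 0 0;0.3 0 0 0 0 0 0;0.3 0 0 0 0 0 0;0.3 0 0 0 0 0 0;0.3 0 0 0 0 0 0;0.3 0 0 0 0 0 0'
python3 - <<'E'
from h import *
plan([.396,-.3435,.0285],6)
E
```

```text
t: 16.55
tcp_pos: [0.6023, -0.03, 0.2291]
tcp_rot: [27.4, 89.3, -57.9]
force: [0.7, -0.7, -0.1]
width: 0.0744
t: 17.35
tcp_pos: [0.6454, 0.0768, 0.1538]
tcp_rot: [28.6, 89.3, -56.8]
force: [-0.1, -0.7, -0.4]
width: 0.0746
t: 18.15
tcp_pos: [0.6458, 0.0769, 0.1542]
tcp_rot: [32.8, 89.3, -52.6]
force: [1.1, -0.1, 1.7]
width: 0.0474
shift [ 0.853 -1.89   2.652] turn [-0.016  0.007 -0.004] world mm [-249.8 -420.4 -125.7]
```

```bash
python3 -m handwheel '0.3 -0.3 0 0 0 0 0;0.3 -0.5 0 0 0 0 0;0.3 -0.5 -0.1 0.2 0 0 0;0.3 -0.5 -0.3 0.5 0 0 0;0.3 -0.5 -0.45 0.75 0 0 0;0.3 -0.5 -0.6 1 0 0 0;0.3 -0.5 -0.6 1 0 0 0;0.3 -0.5 -0.6 1 0 0 0'
python3 -m handwheel '0.3 0 -0.2 0.3 0 0 0;0.3 0 -0.4 0.6 0 0 0;0.3 0 -0.65 1 0 0 0;0.3 0 -0.65 1 0 0 0;0.3 0 -0.65 1 0 0 0;0.3 0 -0.65 1 0 0 0;0.3 0 -0.65 1 0 0 0;0.3 0 -0.65 1 0 0 0'
python3 -m handwheel '0.3 0 -0.2 0.2 0 0 0;0.3 0 -0.4 0.4 0 0 0;0.3 0 -0.64 0.65 0 0 0;0.3 0 -0.64 0.65 0 0 0;0.3 0.2 -0.64 0.65 0 0 0;0.3 0.4 -0.64 0.65 0 0 0;0.3 0.5 -0.64 0.65 0 0 0;0.3 0.5 -0.64 0.65 0 0 0'
python3 - <<'E'
from h import *
plan([.396,-.3435,.0325],6)
E
```

```text
t: 18.95
tcp_pos: [0.5666, -0.0801, 0.23]
tcp_rot: [31.3, 89.3, -54.3]
force: [-0.1, 0.1, -1.0]
width: 0.0476
t: 19.75
tcp_pos: [0.4822, -0.2348, 0.2304]
tcp_rot: [33.9, 89.4, -51.5]
force: [1.2, -0.0, -1.4]
width: 0.0483
t: 20.55
tcp_pos: [0.3948, -0.338, 0.1535]
tcp_rot: [25.1, 89.7, -60.1]
force: [-0.2, 0.3, -1.4]
width: 0.0479
shift [0.807 0.003 0.033] turn [-0.014  0.003 -0.001] world mm [   1.2   -5.5 -121. ]
```

Then release, rise, and turn back toward the cover's left tab while looking.

```bash
python3 -m handwheel '0.3 0.2 0 0.03 0 0 0;0.3 0.4 0 0.03 0 0 0;0.3 0.6 0 0.03 0 0 0;0.3 0.7 0 0.03 0 0 0;0.3 0.78 0 0.03 0 0 0;0.3 0.805 0 0.03 0 0 0;0.3 0.805 0 0.03 0 0 0;0.57 0.805 0 0.03 0 0 0'
python3 -m handwheel '0.57 0 0 0 0 0 0;0.57 0 0 0 0 0 0;0.57 0 0 0 0 0 0;0.57 -0.2 0 0 0 0 0;0.57 -0.5 0 0 0 0 0;0.57 -0.8 0 0 0 0 0;0.57 -1 0 0 0 0 0;0.57 -1 0 0 0 0 0'
python3 -m handwheel '0 -0.4 0 0 0 0 0;0 -0.4 0 -0.3 -0.1 0 0;0 -0.4 0 -0.6 -0.2 0 0;0 -0.4 0 -1 -0.3 0 0;0 -0.4 0 -1 -0.4 0 0;0 -0.4 0 -1 -0.5 0 0;0 -0.4 0 -1 -0.6 0 0;0 -0.4 0 -1 -0.7 0 0' 20
python3 - <<'E'
from h import *
c=np.array([.5662,-.0199]);R=Rn.from_euler('z',.064).as_matrix()[:2,:2]
for n,s in(("L",1),("R",-1)): print(n,"tab",c+R@[-.145,.125*s],"approach",c+R@[-.175,.125*s])
a=c+R@[-.175,-.125]; plan([a[0],a[1],.158],93.7)
p,q=shots(); cv2.imwrite('pics/d.png',np.vstack([p['image'][150:360,200:500,::-1],q['image'][130:340,200:500,::-1]]).repeat(2,0).repeat(2,1)[:,:600])
E
```

```text
t: 21.35
tcp_pos: [0.3964, -0.3437, 0.0338]
tcp_rot: [31.8, 89.6, -53.4]
force: [-0.1, -0.6, 1.1]
width: 0.0511
t: 22.15
tcp_pos: [0.3975, -0.3452, 0.1883]
tcp_rot: [40.4, 89.0, -44.8]
force: [-0.4, 0.1, -0.3]
width: 0.0528
t: 22.95
tcp_pos: [0.3836, -0.1942, 0.2455]
tcp_rot: [-21.9, 89.1, -46.6]
force: [0.5, -0.0, 0.1]
width: 0.0005
L tab [0.41350232 0.09557042] approach [0.38356374 0.09365173]
R tab [ 0.4294914  -0.15391775] approach [ 0.39955282 -0.15583644]
shift [ 0.582  0.28  -0.019] turn [-0.315  0.008  0.006] world mm [ 15.9  38.4 -87.5]
```

View pics/d.png

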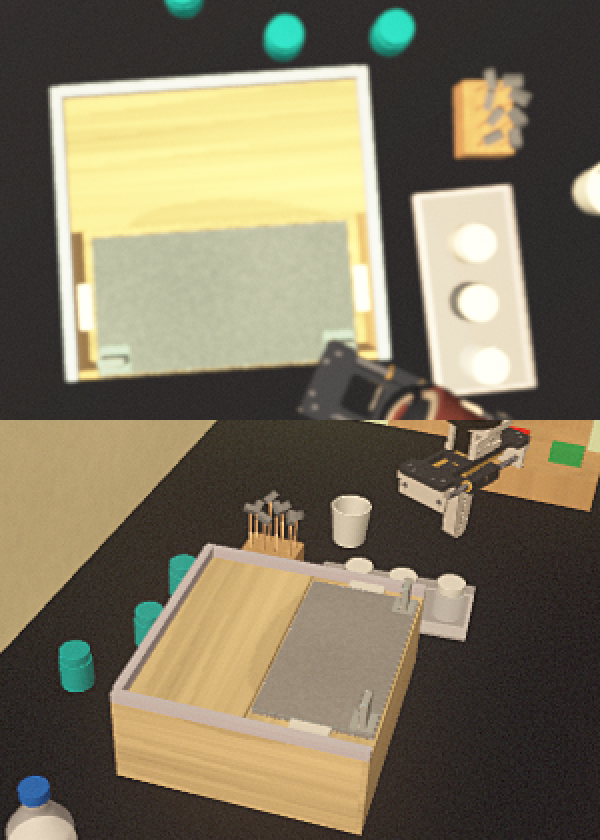

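```bash
python3 -m handwheel '0 0 0.1 0 -0.1 0 0;0 0 0.2 0 -0.2 0 0;0 0 0.28 -0.02 -0.31 0 0;0 0.1 0.28 -0.02 -0.31 0 0;0 0.3 0.28 -0.02 -0.31 0 0;0 0.5 0.28 -0.02 -0.31 0 0;0 0.58 0.28 -0.02 -0.31 0 0;0 0.58 0.28 -0.02 -0.31 0 0'
python3 - <<'E'
from h import *
p,q=shots()
for c in((.4135,.0956,.138),(.4135,.0956,.178),(.4295,-.1539,.138),(.4295,-.1539,.178)): print(proj(p,np.array([c])),proj(q,np.array([c])))
a=[.39955,-.1558]; plan([a[0],a[1],.158],93.7)
o=env.get_obs();print(o["joint_positions"].round(1)); print(np.round(Rn.from_euler('xyz',o["tcp_rot"],degrees=True).as_matrix(),3))
E
```

```text
t: 23.85
tcp_pos: [0.3979, -0.1556, 0.1563]
tcp_rot: [-63.6, 89.4, -60.9]
force: [-0.6, -0.3, 0.5]
width: 0.0007
[[258.04385661 329.27062566]] [[381.09400493 279.87982724]]
[[255.90100715 331.10707561]] [[382.41044707 267.51500181]]
[[369.84139235 321.50728356]] [[401.43959223 221.96796406]]
[[371.89045028 323.05046928]] [[402.92902953 210.22965985]]
shift [ 0.002  0.004 -0.   ] turn [-0.011  0.006  0.007] world mm [-0.1  0.5 -0.3]
[  9.3  21.   11.9 121.5  -6.4  37.3 118.1]
[[ 0.01  -0.047  0.999]
 [-0.011  0.999  0.047]
 [-1.    -0.012  0.01 ]]
```

```bash
python3 -m handwheel '0 0 0 0.05 0 0 0;0 0 0 0.1 0 0 0;0 0 0 0.15 0 0 0;0 0 0 0.2 0 0 0;0 0 0 0.24 0 0 0;0 0 0 0.28 0 0 0;0 0 0 0.3 0 0 0;0 0 0 0.3 0 0 0'
python3 - <<'E'
from h import *
c=np.array([.5662,-.0199]);R=Rn.from_euler('z',.064).as_matrix()[:2,:2]
t=env.get_obs()["tcp_pos"]; print("tool cab",R.T@(t[:2]-c))
q=env.capture("side"); cv2.imwrite('pics/e.png',q['image'][180:330,300:450,::-1].repeat(3,0).repeat(3,1))
E
```

```text
t: 24.75
tcp_pos: [0.4401, -0.1582, 0.1588]
tcp_rot: [-87.0, 89.1, -84.5]
force: [-8.5, -6.2, 4.6]
width: 0.0005
tool cab [-0.13472515 -0.1299214 ]
```

View pics/e.png

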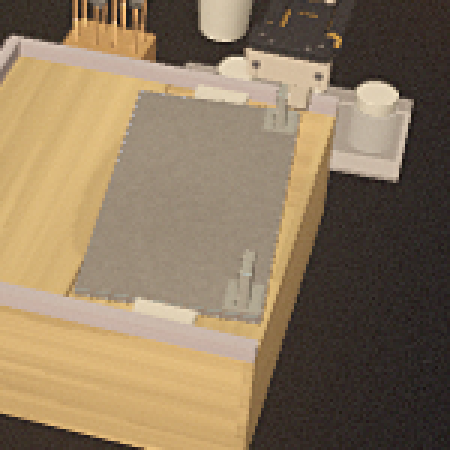

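```bash
python3 -m handwheel '0 0 0 -0.1 0 0 0;0 -0.2 0 -0.15 0 0 0;0 -0.3 0.1 -0.2 0 0 0;0 -0.3 0.3 -0.25 0 0 0;0 -0.3 0.6 -0.25 0 0 0;0 -0.3 0.9 -0.25 0 0 0;0 -0.3 1 -0.25 0 0 0;0 -0.3 1 -0.25 0 0 0'
python3 -m handwheel '0 0 0.2 0 0 0 0;0 0 0.4 0 0 0 0;0 0 0.6 0 0 0 0;0 0 0.7 0 0 0 0;0 0.1 0.7 0 0 0 0;0 0.2 0.7 0 0 0 0;0 0.3 0.7 0 0 0 0;0 0.3 0.7 0 0 0 0'
python3 - <<'E'
from h import *
c=np.array([.5662,-.0199]);R=Rn.from_euler('z',.064).as_matrix()[:2,:2]
o=env.get_obs();t=o["tcp_pos"]; print("tool cab",R.T@(t[:2]-c))
a=c+R@[-.175,.125]; plan([a[0],a[1],.158],93.7); print(o["joint_positions"].round(1))
E
```

```text
t: 25.6
tcp_pos: [0.3969, -0.0064, 0.2021]
tcp_rot: [-78.2, 89.2, -75.4]
force: [0.5, -1.1, 1.0]
width: 0.0003
t: 26.4
tcp_pos: [0.3918, 0.0963, 0.1547]
tcp_rot: [-87.9, 89.1, -85.2]
force: [0.7, -0.9, 0.2]
width: 0.0002
tool cab [-0.16660146  0.12708932]
shift [-0.022 -0.015 -0.056] turn [-0.011  0.     0.01 ] world mm [-8.2 -2.6  3.3]
[-23.   19.7   7.1 124.5  -2.5  36.2  78.5]
```

```bash
python3 -m handwheel '0 -0.02 0 0.06 0 0 0;0 -0.02 0 0.12 0 0 0;0 -0.02 0 0.18 0 0 0;0 -0.02 0 0.24 0 0 0;0 -0.02 0 0.3 0 0 0;0 -0.02 0 0.36 0 0 0;0 -0.02 0 0.41 0 0 0;0 -0.02 0 0.41 0 0 0'
python3 - <<'E'
from h import *
c=np.array([.5662,-.0199]);R=Rn.from_euler('z',.064).as_matrix()[:2,:2]
t=env.get_obs()["tcp_pos"]; print("tool cab",R.T@(t[:2]-c))
p,q=shots(); cv2.imwrite('pics/f.png',np.vstack([p['image'][220:360,220:420,::-1],q['image'][180:320,280:480,::-1]]).repeat(2,0).repeat(2,1))
E
```

```text
t: 27.2
tcp_pos: [0.4475, 0.1039, 0.1573]
tcp_rot: [-143.5, 89.1, -140.6]
force: [-10.9, 8.4, 2.4]
width: 0.0004
tool cab [-0.11054225  0.13111432]
```

View pics/f.png

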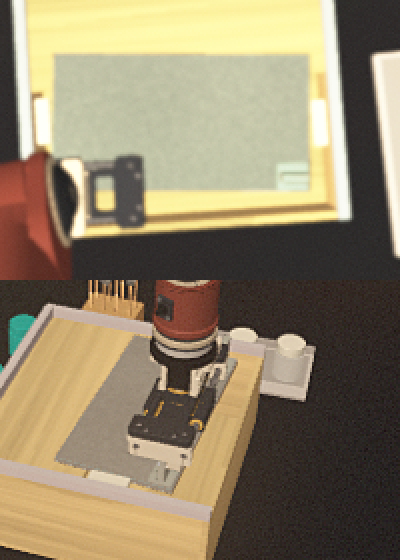

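```bash
python3 -m handwheel '0 0 0 -0.1 0 0 0;0 -0.2 0 -0.15 0 0 0;0 -0.3 -0.1 -0.2 0 0 0;0 -0.3 -0.3 -0.2 0 0 0;0 -0.3 -0.6 -0.2 0 0 0;0 -0.3 -0.9 -0.2 0 0 0;0 -0.3 -1 -0.2 0 0 0;0 -0.3 -1 -0.2 0 0 0'
python3 -m handwheel '0 0 -0.2 0 0 0 0;0 0 -0.4 0 0 0 0;0 0 -0.6 0 0 0 0;0 0 -0.72 0 0 0 0;0 0.1 -0.72 0 0 0 0;0 0.2 -0.72 0 0 0 0;0 0.3 -0.72 0 0 0 0;0 0.3 -0.72 0 0 0 0'
python3 - <<'E'
from h import *
c=np.array([.5662,-.0199]);R=Rn.from_euler('z',.064).as_matrix()[:2,:2]
t=env.get_obs()["tcp_pos"]; print("tool cab",R.T@(t[:2]-c))
a=c+R@[-.0805,-.125]; plan([a[0],a[1],.158],93.7)
E
```

```text
t: 28.1
tcp_pos: [0.4271, -0.051, 0.2056]
tcp_rot: [-125.9, 89.2, -123.5]
force: [1.0, 0.5, 0.6]
width: 0.0005
t: 28.9
tcp_pos: [0.4313, -0.1579, 0.1609]
tcp_rot: [-137.1, 89.1, -134.6]
force: [0.0, 0.0, 0.5]
width: 0.0004
tool cab [-0.14342968 -0.12905305]
shift [0.015 0.035 0.419] turn [-0.013 -0.007  0.006] world mm [62.5  8.1 -2.9]
```

```bash
python3 -m handwheel '0 0.01 0.03 0.05 0 0 0;0 0.01 0.03 0.12 0 0 0;0 0.01 0.03 0.18 0 0 0;0 0.01 0.03 0.24 0 0 0;0 0.01 0.03 0.3 0 0 0;0 0.01 0.03 0.36 0 0 0;0 0.01 0.03 0.42 0 0 0;0 0.01 0.03 0.43 0 0 0'
python3 -m handwheel '0 0 0 -0.1 0 0 0;0 -0.2 0 -0.1 0 0 0;0 -0.3 0.1 -0.1 0 0 0;0 -0.3 0.3 -0.1 0 0 0;0 -0.3 0.6 -0.1 0 0 0;0 -0.3 0.9 -0.1 0 0 0;0 -0.3 1 -0.1 0 0 0;0 -0.3 1 -0.1 0 0 0'
python3 -m handwheel '0 0 0.2 -0.1 0 0 0;0 0 0.4 -0.1 0 0 0;0 0 0.6 -0.15 0 0 0;0 0 0.68 -0.15 0 0 0;0 0.1 0.68 -0.15 0 0 0;0 0.2 0.68 -0.15 0 0 0;0 0.3 0.68 -0.15 0 0 0;0 0.3 0.68 -0.15 0 0 0'
python3 - <<'E'
from h import *
c=np.array([.5662,-.0199]);R=Rn.from_euler('z',.064).as_matrix()[:2,:2]
t=env.get_obs()["tcp_pos"]; print("tool cab",R.T@(t[:2]-c))
a=c+R@[-.0504,.125]; plan([a[0],a[1],.158],93.7)
E
```

```text
t: 29.7
tcp_pos: [0.4916, -0.1569, 0.1596]
tcp_rot: [-137.6, 88.5, -135.2]
force: [-10.0, -10.8, 6.4]
width: 0.0003
t: 30.5
tcp_pos: [0.4726, -0.0026, 0.203]
tcp_rot: [-137.2, 88.7, -134.4]
force: [0.2, -0.1, -0.4]
width: 0.0001
t: 31.3
tcp_pos: [0.4443, 0.0954, 0.1556]
tcp_rot: [-137.8, 88.5, -135.2]
force: [-0.5, 0.9, -0.1]
width: 0.0006
tool cab [-0.11426442  0.12284869]
shift [-0.025  0.022  0.425] turn [-0.012 -0.013  0.011] world mm [63.6  6.2  2.4]
```

```bash
python3 -m handwheel '0 -0.02 0.02 0.05 0 0 0;0 -0.02 0.02 0.12 0 0 0;0 -0.02 0.02 0.18 0 0 0;0 -0.02 0.02 0.24 0 0 0;0 -0.02 0.02 0.3 0 0 0;0 -0.02 0.02 0.36 0 0 0;0 -0.02 0.02 0.42 0 0 0;0 -0.02 0.02 0.44 0 0 0'
python3 -m handwheel '0 0 0 -0.1 0 0 0;0 -0.2 0 -0.15 0 0 0;0 -0.3 -0.1 -0.2 0 0 0;0 -0.3 -0.3 -0.2 0 0 0;0 -0.3 -0.6 -0.2 0 0 0;0 -0.3 -0.9 -0.2 0 0 0;0 -0.3 -1 -0.2 0 0 0;0 -0.3 -1 -0.2 0 0 0'
python3 -m handwheel '0 0 -0.2 0 0 0 0;0 0 -0.4 0 0 0 0;0 0 -0.6 0 0 0 0;0 0 -0.72 0 0 0 0;0 0.1 -0.72 0 0 0 0;0 0.2 -0.72 0 0 0 0;0 0.3 -0.72 0 0 0 0;0 0.3 -0.72 0 0 0 0'
python3 - <<'E'
from h import *
c=np.array([.5662,-.0199]);R=Rn.from_euler('z',.064).as_matrix()[:2,:2]
t=env.get_obs()["tcp_pos"]; print("tool cab",R.T@(t[:2]-c))
a=c+R@[-.0225,-.125]; plan([a[0],a[1],.158],93.7)
p=env.capture("top"); cv2.imwrite('pics/g.png',p['image'][170:350,220:420,::-1].repeat(2,0).repeat(2,1))
E
```

```text
t: 32.1
tcp_pos: [0.5039, 0.1075, 0.1573]
tcp_rot: [-164.1, 87.9, -161.2]
force: [-12.9, 8.9, 5.5]
width: 0.0008
t: 32.9
tcp_pos: [0.4844, -0.0474, 0.2062]
tcp_rot: [-158.7, 88.1, -156.2]
force: [0.1, 0.5, -0.3]
width: 0.0006
t: 33.7
tcp_pos: [0.4876, -0.1539, 0.1614]
tcp_rot: [-163.0, 88.0, -160.4]
force: [-0.2, 0.1, 0.9]
width: 0.0002
tool cab [-0.08699418 -0.12869309]
shift [0.008 0.033 0.43 ] turn [-0.012 -0.021  0.006] world mm [64.1  7.8 -3.4]
```

View pics/g.png

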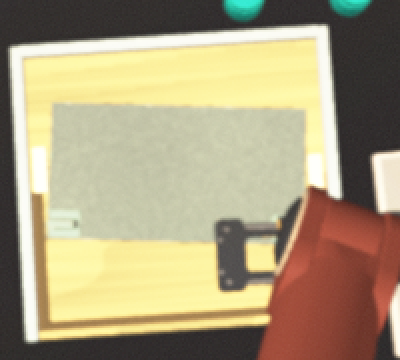

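```bash
python3 -m handwheel '0 0.01 0.03 0.05 0 -0.02 0;0 0.01 0.03 0.12 0 -0.02 0;0 0.01 0.03 0.18 0 -0.02 0;0 0.01 0.03 0.24 0 -0.02 0;0 0.01 0.03 0.3 0 -0.02 0;0 0.01 0.03 0.36 0 -0.02 0;0 0.01 0.03 0.42 0 -0.02 0;0 0.01 0.03 0.45 0 -0.02 0'
python3 -m handwheel '0 0 0 -0.1 0 0 0;0 -0.2 0 -0.1 0 0 0;0 -0.3 0.1 -0.1 0 0 0;0 -0.3 0.3 -0.1 0 0 0;0 -0.3 0.6 -0.1 0 0 0;0 -0.3 0.9 -0.1 0 0 0;0 -0.3 1 -0.1 0 0 0;0 -0.3 1 -0.1 0 0 0'
python3 -m handwheel '0 0 0.2 -0.1 0 0 0;0 0 0.4 -0.1 0 0 0;0 0 0.6 -0.15 0 0 0;0 0 0.68 -0.15 0 0 0;0 0.1 0.68 -0.15 0 0 0;0 0.2 0.68 -0.15 0 0 0;0 0.3 0.68 -0.15 0 0 0;0 0.3 0.68 -0.15 0 0 0'
python3 - <<'E'
from h import *
c=np.array([.5662,-.0199]);R=Rn.from_euler('z',.064).as_matrix()[:2,:2]
t=env.get_obs()["tcp_pos"]; print("tool cab",R.T@(t[:2]-c))
a=c+R@[-.0205,.125]; plan([a[0],a[1],.158],93.7)
E
```

```text
t: 34.55
tcp_pos: [0.5502, -0.1546, 0.1602]
tcp_rot: [-118.1, 88.7, -115.8]
force: [-11.8, -9.8, 6.3]
width: 0.0006
t: 35.35
tcp_pos: [0.5303, -0.0006, 0.2032]
tcp_rot: [-116.4, 88.8, -113.7]
force: [0.2, -0.2, -0.0]
width: 0.0008
t: 36.15
tcp_pos: [0.5023, 0.0964, 0.1552]
tcp_rot: [-120.2, 88.6, -117.6]
force: [-1.1, -0.7, -0.2]
width: 0.0002
tool cab [-0.05632993  0.12014709]
shift [-0.022  0.037  0.238] turn [-0.013 -0.008  0.013] world mm [35.4  7.1  2.8]
```

```bash
python3 -m handwheel '0 -0.02 0.03 0.03 0 0 0;0 -0.02 0.03 0.07 0 0 0;0 -0.02 0.03 0.11 0 0 0;0 -0.02 0.03 0.15 0 0 0;0 -0.02 0.03 0.2 0 0 0;0 -0.02 0.03 0.24 0 0 0;0 -0.02 0.03 0.255 0 0 0;0 -0.02 0.03 0.255 0 0 0'
python3 -m handwheel '0 0 0 -0.1 0 0 0;0 -0.2 0 -0.3 0 0 0;0 -0.5 0 -0.6 0 0 0;0 -0.8 0 -0.8 0 0 0;0 -1 0 -0.8 0 0 0;0 -1 0 -0.8 0 0 0;0.35 -1 0 -0.8 0 0 0;0.35 -1 0 -0.8 0 0 0'
cat > meas.py <<'E'
from h import *
def cover(p):
    M=env.masks_of("cover",p)
    c=np.array([.5662,-.0199]);R=Rn.from_euler('z',.064).as_matrix()[:2,:2]
    for d in M[:2]:
        r=cv2.minAreaRect(cv2.findContours(d["mask"].astype(np.uint8),0,1)[0][0]); b=[R.T@(at(p,*q,.138)[:2]-c) for q in cv2.boxPoints(r)]
        print("cover",round(d["score"],2),np.round(b,3).tolist())
def cans(ps,seeds):
    T,S=ps
    for a,b,v in seeds:
        pm=[(T,blob(T,a,"lit",36)),(S,blob(S,b,"lit",28))]
        r=max([fit(pm,can(),[v[0],v[1],v[2]+d]) for d in(-.4,0,.4)],key=lambda r:r[1])
        print("can",np.round(r[0],4),round(r[1],3),[m.sum() for _,m in pm]); x,y,t=r[0]; print(" grip",x+.062*np.cos(t),y+.062*np.sin(t),"deg",np.degrees(t))
E
python3 - <<'E'
from meas import *
ps=shots(); p,q=ps; cv2.imwrite('pics/i.png',np.hstack([p['image'][170:400,120:420,::-1],q['image'][180:410,200:500,::-1]]))
cover(p)
cans(ps,[((163,268),(291,360),(.548,.335,1.75)),((173,343),(370,375),(.369,.311,2.3))])
E
```

```text
t: 36.95
tcp_pos: [0.5361, 0.1062, 0.1582]
tcp_rot: [-143.2, 88.4, -140.5]
force: [-8.5, 5.0, 6.3]
width: 0.0002
t: 37.75
tcp_pos: [0.4196, 0.1029, 0.3102]
tcp_rot: [-143.4, 88.4, -140.7]
force: [-0.5, -0.5, -0.6]
width: 0.0124
cover 0.95 [[0.133, 0.15], [0.134, -0.146], [-0.025, -0.145], [-0.026, 0.148]]
cover 0.17 [[0.153, -0.281], [0.148, -0.363], [0.05, -0.354], [0.055, -0.273]]
can [0.5488 0.3342 1.8878] 0.817 [np.int64(1041), np.int64(912)]
 grip 0.5294604535689064 0.39313364218856756 deg 108.16418901428763
can [0.3695 0.3074 2.5747] 0.575 [np.int64(2926), np.int64(1013)]
 grip 0.3172393924435593 0.34071008322600466 deg 147.5188026854103
```

View pics/i.png

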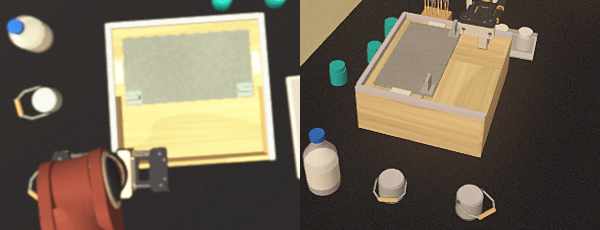

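```bash
cat >> meas.py <<'E'
def orange(p,seed,half=30):
    hsv=cv2.cvtColor(p["image"],cv2.COLOR_RGB2HSV); u,v=map(int,seed)
    m=(hsv[...,0]>5)&(hsv[...,0]<25)&(hsv[...,1]>110)&(hsv[...,2]>110); w=np.zeros_like(m); w[v-half:v+half,u-half:u+half]=1; m&=w
    ys,xs=np.nonzero(m); l=cv2.fitLine(np.c_[xs,ys].astype(np.float32),cv2.DIST_L2,0,.01,.01).ravel(); d=(np.c_[xs,ys]-l[2:])@l[:2]
    e=[l[2:]+l[:2]*k for k in(d.min(),d.max())]
    return (xs.mean(),ys.mean()),e,len(xs)
def grip(ps,a,b,z=.048):
    for p,s in zip(ps,(a,b)):
        c,e,n=orange(p,s); E=[at(p,*k,z)[:2] for k in e]; d=E[1]-E[0]
        print("grip",at(p,*c,z)[:2].round(4),"n",n,"axis deg",np.degrees(np.arctan2(d[1],d[0])).round(1),"len",np.linalg.norm(d).round(3))
E
python3 - <<'E'
from meas import *
grip(shots(),(140,272),(288,378))
plan([.5295,.393,.16],108)
o=env.get_obs();print(o["joint_positions"].round(1))
E
```

```text
grip [0.5312 0.3973] n 104 axis deg -160.8 len 0.043
grip [0.5337 0.3855] n 68 axis deg -161.7 len 0.041
shift [0.945 1.914 0.848] turn [-0.17  -0.017  0.009] world mm [ 110.2  290.  -149.7]
[-26.2  11.3  11.2 105.7  -1.7  64.8  78.1]
```

```bash
python3 -m handwheel '0.24 0 0.3 0.1 0 0 0;0.24 0 0.6 0.2 0 0 0;0.24 0 1 0.4 0 0 0;0.24 0 1 0.4 0 0 0;0.24 0 1 0.4 0 0 0;0.24 0 1 0.4 0 0 0;0.24 0 1 0.4 0 0 0;0.24 0 1 0.4 0 0 0' 25
cat >> meas.py <<'E'
def tri(ps,uv):
    A=[];b=[]
    for p,(u,v) in zip(ps,uv):
        V=np.array(p["view"]); d=V[:3,:3].T@np.linalg.inv(p["mtx"])@[u,v,1]; d/=np.linalg.norm(d); o=-V[:3,:3].T@V[:3,3]; P=np.eye(3)-np.outer(d,d); A.append(P); b.append(P@o)
    return np.linalg.lstsq(np.vstack(A),np.hstack(b),rcond=None)[0]
E
python3 - <<'E'
from meas import *
ps=shots(); a=orange(ps[0],(140,272)); b=orange(ps[1],(288,378)); print(a[2],b[2],tri(ps,[a[0],b[0]]))
# residual check: cylinder-only fit per view
for p,s,k in((ps[0],(163,268),0),(ps[1],(291,360),1)):
    m=blob(p,s,"lit",36 if k==0 else 28); m=cv2.morphologyEx(m.astype(np.uint8),cv2.MORPH_OPEN,np.ones((7,7),np.uint8)).astype(bool)
    print(fit([(p,m)],cyl(.03,0,.056),[.548,.334,0],True))
plan([.5305,.393,.10],109)
E
```

```text
t: 38.8
tcp_pos: [0.4722, 0.254, 0.3061]
tcp_rot: [-143.5, 88.3, -141.0]
force: [-0.3, -0.1, 1.0]
width: 0.0224
138 71 [0.52657357 0.38978432 0.05602237]
(array([0.54977198, 0.3353987 ]), np.float64(0.5232466509062254))
(array([0.54621751, 0.33585665]), np.float64(0.9132821075740944))
shift [1.348 0.928 0.462] turn [-0.182 -0.017  0.009] world mm [  58.3  138.5 -206.1]
```

```bash
python3 -m handwheel '0.24 0 0.3 0.1 -0.05 0 0;0.24 0 0.6 0.3 -0.1 0 0;0.24 0 0.93 0.45 -0.18 -0.015 0;0.24 0.2 0.93 0.45 -0.18 -0.015 0;0.24 0.4 0.93 0.45 -0.18 -0.015 0;0.24 0.6 0.93 0.45 -0.18 -0.015 0;0.24 0.8 0.93 0.45 -0.18 -0.015 0;0.24 1 0.93 0.45 -0.18 -0.015 0'
python3 - <<'E'
from meas import *
plan([.529,.394,.08],109)
q=env.capture("side"); b=orange(q,(288,378)); print(b[2])
cv2.imwrite('pics/j.png',cv2.resize(q['image'][310:410,230:350,::-1],None,fx=5,fy=5))
E
```

```text
t: 39.7
tcp_pos: [0.53, 0.3936, 0.1514]
tcp_rot: [-105.9, 89.2, -87.2]
force: [-0.0, -0.2, 0.3]
width: 0.022
shift [ 0.476  0.011 -0.004] turn [-0.003 -0.002  0.008] world mm [ -1.    0.4 -71.4]
71
```

View pics/j.png

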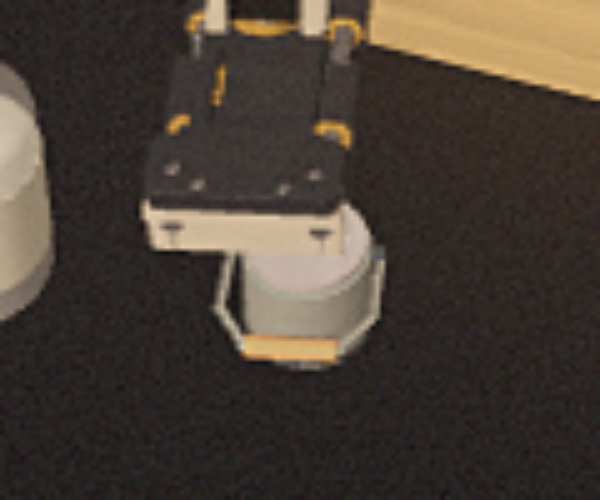

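```bash
python3 -m handwheel '0.24 0.2 0.01 0 0 0 0;0.24 0.4 0.01 0 0 0 0;0.24 0.5 0.01 0 0 0 0;0.24 0.56 0.01 0 0 0 0;0.24 0.62 0.01 0 0 0 0;0.24 0.68 0.01 0 0 0 0;0.24 0.74 0.01 0 0 0 0;0.24 0.76 0.01 0 0 0 0'
python3 -m handwheel '0 0 0 0 0 0 0;0 0 0 0 0 0 0;0 0 0 0 0 0 0;0 0 0 0 0 0 0;0 0 0 0 0 0 0;0 0 0 0 0 0 0;0 0 0 0 0 0 0;0 0 0 0 0 0 0' 25
```

```text
t: 40.55
tcp_pos: [0.5252, 0.3902, 0.031]
tcp_rot: [-131.3, 88.7, -112.5]
force: [0.4, 0.0, -0.1]
width: 0.0226
t: 41.35
tcp_pos: [0.5253, 0.39, 0.0309]
tcp_rot: [-131.0, 88.7, -112.3]
force: [-0.0, -0.3, -0.4]
width: 0.0089
```

```bash
python3 -m handwheel '0 -0.08 -0.008 0 0 0 0;0 -0.158 -0.031 0 0 0 0;0 -0.23 -0.07 0 0 0 0;0 -0.292 -0.121 0 0 0 0;0 -0.344 -0.184 0 0 0 0;0 -0.382 -0.255 0 0 0 0;0 -0.405 -0.333 0 0 0 0;0 -0.413 -0.4 0 0 0 0'
python3 - <<'E'
from meas import *
ps=shots(); p,q=ps
cv2.imwrite('pics/k.png',np.hstack([cv2.resize(q['image'][300:400,230:350,::-1],None,fx=4,fy=4),cv2.resize(p['image'][225:325,110:200,::-1],None,fx=4,fy=4)]))
E
```

```text
t: 42.15
tcp_pos: [0.5456, 0.3334, 0.0942]
tcp_rot: [-130.7, 88.7, -112.0]
force: [-0.3, -0.4, -3.4]
width: 0.0092
```

View pics/k.png

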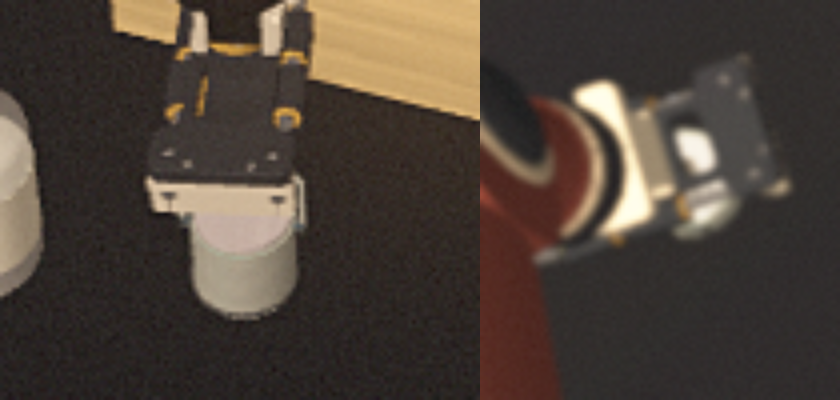

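```bash
python3 -m handwheel '0 0 0 0 0 0 0;0 -0.1 0 0 0 0 0;0 -0.25 0 0 0 0 0;0 -0.4 0 0 0 0 0;0 -0.6 0 0 0 0 0;0 -0.8 0 0 0 0 0;0 -1 0 0 0 0 0;0 -1 0 0 0 0 0' 40
python3 -m handwheel '0 -0.15 0 0 0 0 0;0 -0.15 -0.1 0 0 0 0;0 -0.15 -0.25 0 0 0 0;0 -0.15 -0.4 0 0 0 0;0 -0.15 -0.6 0 0 0 0;0 -0.15 -0.8 0 0 0 0;0 -0.15 -1 0 0 0 0;0 -0.15 -1 0 0 0 0'
python3 - <<'E'
from meas import *
plan([.471,.0591,.102],109)
q=env.capture("side")
cv2.imwrite('pics/l.png',q['image'][200:420,200:480,::-1])
E
```

```text
t: 43.05
tcp_pos: [0.5498, 0.3369, 0.2482]
tcp_rot: [-108.8, 89.0, -90.2]
force: [1.2, 0.4, -3.4]
width: 0.0089
t: 43.85
tcp_pos: [0.599, 0.1866, 0.2709]
tcp_rot: [-112.9, 88.6, -94.8]
force: [0.1, -0.3, -3.3]
width: 0.0086
shift [ 1.148 -0.518 -1.063] turn [-0.011 -0.006  0.015] world mm [-128.  -127.5 -168.9]
```

View pics/l.png

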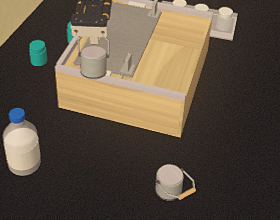

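```bash
python3 -m handwheel '0 -0.15 0 -0.1 0 0 0;0 -0.15 0 -0.3 0 0 0;0 -0.15 0 -0.5 0 0 0;0 -0.15 0 -0.75 0 0 0;0 -0.15 0 -1 0 0 0;0 -0.15 -0.2 -1 0 0 0;0 -0.15 -0.4 -1 0 0 0;0 -0.15 -0.5 -1 0 0 0'
python3 -m handwheel '0 0 0 -0.06 0 0 0;0 0 0 -0.06 0 0 0;0 0.1 0 -0.06 0 0 0;0 0.25 0 -0.06 0 0 0;0 0.4 0 -0.06 0 0 0;0 0.5 0 -0.06 0 0 0;0 0.5 0 -0.06 0 0 0;0 0.5 0 -0.06 0 0 0'
python3 - <<'E'
from meas import *
plan([.471,.0591,.102],109)
q=env.capture("side")
cv2.imwrite('pics/m.png',q['image'][160:360,250:480,::-1].repeat(2,0).repeat(2,1))
E
```

```text
t: 44.7
tcp_pos: [0.4784, 0.0713, 0.2954]
tcp_rot: [-118.4, 88.7, -100.2]
force: [0.1, 0.3, -3.3]
width: 0.0086
t: 45.5
tcp_pos: [0.4696, 0.0678, 0.2207]
tcp_rot: [-117.5, 88.7, -99.1]
force: [0.3, -0.8, -1.6]
width: 0.009
shift [ 0.793 -0.042 -0.001] turn [-0.008 -0.007  0.013] world mm [   1.4   -8.7 -118.7]
```

View pics/m.png

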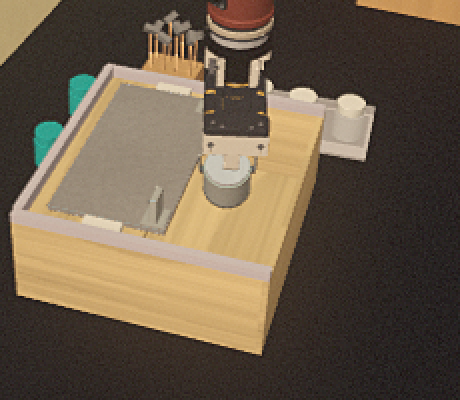

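```bash
python3 -m handwheel '0 0.15 -0.04 0 0 0 0;0 0.3 -0.04 0 0 0 0;0 0.45 -0.04 0 0 0 0;0 0.6 -0.04 0 0 0 0;0 0.7 -0.04 0 0 0 0;0 0.75 -0.04 0 0 0 0;0 0.78 -0.04 0 0 0 0;0 0.795 -0.04 0 0 0 0'
python3 -m handwheel '0 0.01 0 0 0 0 0;0.24 0.01 0 0 0 0 0;0.24 0.01 0 0 0 0 0;0.24 0 0 0 0 0 0;0.24 -0.1 0 0 0 0 0;0.24 -0.4 0 0 0 0 0;0.24 -0.7 0 0 0 0 0;0.24 -1 0 0 0 0 0'
python3 -m handwheel '0.24 -0.3 0 -0.3 0 0 0;0.24 -0.3 0 -0.3 0 0 0;0.24 -0.3 0 -0.3 0 0 0;0.24 -0.3 0 -0.3 0 0 0;0.24 -0.3 0 -0.3 0 0 0;0.24 -0.3 0 -0.3 0 0 0;0.24 -0.3 0 -0.3 0 0 0;0.24 -0.3 0 -0.3 0 0 0'
python3 - <<'E'
from meas import *
ps=shots();p,q=ps
cv2.imwrite('pics/n.png',np.hstack([p['image'][160:400,130:430,::-1],q['image'][160:400,220:520,::-1]]))
cans(ps,[((173,343),(370,375),(.369,.311,2.5))])
grip(ps,(155,366),(386,392),.048)
E
```

```text
t: 46.35
tcp_pos: [0.4724, 0.0603, 0.1027]
tcp_rot: [-110.6, 88.8, -92.3]
force: [-0.7, 1.0, -1.6]
width: 0.0091
t: 47.15
tcp_pos: [0.4723, 0.0632, 0.2549]
tcp_rot: [-108.3, 88.8, -90.0]
force: [1.3, 0.6, -0.5]
width: 0.0218
t: 47.95
tcp_pos: [0.4297, 0.05, 0.2995]
tcp_rot: [-112.3, 88.8, -94.0]
force: [-0.2, -0.6, 0.8]
width: 0.0224
can [0.369  0.3105 2.5852] 0.801 [np.int64(1067), np.int64(1015)]
 grip 0.31632326151518053 0.3432129875421524 deg 148.1184989557197
grip [0.3185 0.3512] n 101 axis deg -126.3 len 0.043
grip [0.3208 0.3378] n 86 axis deg -127.3 len 0.043
```

View pics/n.png

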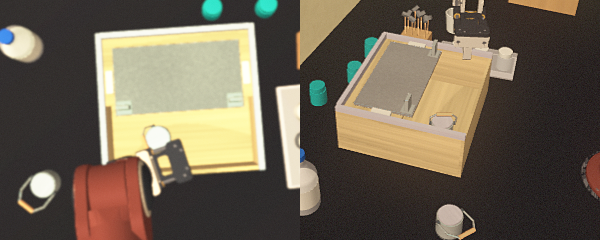

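```bash
python3 -m handwheel '0.24 0 0.2 0 -0.1 0 0;0.24 0 0.4 0 -0.2 0 0;0.24 0 0.6 0 -0.3 0 0;0.24 0 0.8 0 -0.4 0 0;0.24 0 1 0 -0.4 0 0;0.24 0 1 0 -0.4 0 0;0.24 0 1 0 -0.4 0 0;0.24 0 1 0 -0.4 0 0' 25
python3 - <<'E'
from meas import *
plan([.317,.344,.15],145); print(env.get_obs()["joint_positions"].round(1))
E
```

```text
t: 48.85
tcp_pos: [0.3831, 0.1913, 0.2969]
tcp_rot: [-145.7, 88.8, -91.5]
force: [-0.2, -0.3, 0.1]
width: 0.0226
shift [0.958 0.965 0.585] turn [-0.009 -0.011  0.008] world mm [ -66.1  152.7 -146.9]
[-25.6  11.1  -5.7 107.8   2.4  61.8 111.9]
```

```bash
python3 -m handwheel '0.24 0 0.2 0.15 -0.01 -0.01 0;0.24 0 0.4 0.3 -0.01 -0.01 0;0.24 0 0.6 0.45 -0.01 -0.01 0;0.24 0.2 0.96 0.58 -0.01 -0.01 0;0.24 0.5 0.96 0.58 -0.01 -0.01 0;0.24 0.8 0.96 0.58 -0.01 -0.01 0;0.24 0.95 0.96 0.58 -0.01 -0.01 0;0.24 0.95 0.96 0.58 -0.01 -0.01 0'
python3 - <<'E'
from meas import *
plan([.317,.344,.036],145)
q=env.capture("side"); c,e,n=orange(q,(386,392)); print(n,at(q,*c,.048)[:2]); print(env.get_obs()["joint_positions"].round(1))
E
```

```text
t: 49.65
tcp_pos: [0.3165, 0.3401, 0.1483]
tcp_rot: [-130.5, 89.1, -75.5]
force: [0.3, 0.1, -0.7]
width: 0.0224
shift [0.748 0.021 0.031] turn [-0.    -0.006  0.008] world mm [   0.5    3.9 -112.3]
85 [0.3210059  0.33796605]
[-43.   25.  -10.1 115.5   7.6  40.4  86.9]
```

```bash
python3 -m handwheel '0.24 0.2 0.02 0.03 0 0 0;0.24 0.4 0.02 0.03 0 0 0;0.24 0.5 0.02 0.03 0 0 0;0.24 0.56 0.02 0.03 0 0 0;0.24 0.62 0.02 0.03 0 0 0;0.24 0.68 0.02 0.03 0 0 0;0.24 0.73 0.02 0.03 0 0 0;0.24 0.74 0.02 0.03 0 0 0'
python3 -m handwheel '0 0 0 0 0 0 0;0 0 0 0 0 0 0;0 0 0 0 0 0 0;0 0 0 0 0 0 0;0 0 0 0 0 0 0;0 0 0 0 0 0 0;0 0 0 0 0 0 0;0 0 0 0 0 0 0' 25
```

```text
t: 50.5
tcp_pos: [0.3184, 0.3456, 0.0389]
tcp_rot: [-115.5, 89.2, -60.5]
force: [0.3, 0.5, -0.7]
width: 0.0226
t: 51.3
tcp_pos: [0.3184, 0.3455, 0.0388]
tcp_rot: [-116.1, 89.2, -61.1]
force: [0.6, -0.9, -0.5]
width: 0.0091
```

```bash
python3 -m handwheel '0 -0.08 -0.008 0 0 0 0;0 -0.158 -0.031 0 0 0 0;0 -0.23 -0.07 0 0 0 0;0 -0.292 -0.121 0 0 0 0;0 -0.344 -0.184 0 0 0 0;0 -0.382 -0.255 0 0 0 0;0 -0.405 -0.333 0 0 0 0;0 -0.413 -0.4 0 0 0 0'
python3 - <<'E'
from meas import *
ps=shots(); p,q=ps
for b in(0,.8,1.2,1.5):
    m=blob(q,(370,375),"lit",36); print(b,fit([(q,cv2.morphologyEx(m.astype(np.uint8),cv2.MORPH_OPEN,np.ones((9,9),np.uint8)).astype(bool))],cyl(.03,0,.056),[.369,.311,0],True)) if b==0 else None
print("orange near folded spot",end=" ")
hsv=cv2.cvtColor(q["image"],cv2.COLOR_RGB2HSV)[372:412,366:406]; print(((hsv[...,0]>5)&(hsv[...,0]<25)&(hsv[...,1]>110)&(hsv[...,2]>110)).sum())
E
```

```text
t: 52.1
tcp_pos: [0.3679, 0.3111, 0.1016]
tcp_rot: [-116.6, 89.2, -61.7]
force: [-0.0, 1.0, -3.7]
width: 0.0093
0 (array([0.37644773, 0.29638605]), np.float64(0.8033088235294118))
orange near folded spot 0
```

```bash
python3 -m handwheel '0 0 0 0 0 0 0;0 -0.1 0 0 0 0 0;0 -0.25 0 0 0 0 0;0 -0.4 0 0 0 0 0;0 -0.6 0 0 0 0 0;0 -0.8 0 0 0 0 0;0 -1 0 0 0 0 0;0 -1 0 0 0 0 0' 40
python3 -m handwheel '0 -0.3 0 0 0.05 0 0;0 -0.3 -0.1 -0.1 0.1 0 0;0 -0.3 -0.25 -0.2 0.15 0 0;0 -0.3 -0.4 -0.3 0.2 0 0;0 -0.3 -0.6 -0.4 0.25 0 0;0 -0.3 -0.8 -0.5 0.3 0 0;0 -0.3 -1 -0.6 0.35 0 0;0 -0.3 -1 -0.6 0.45 0 0'
python3 - <<'E'
from meas import *
plan([.4818,-.1105,.29],100)
E
```

```text
t: 53.0
tcp_pos: [0.3692, 0.3141, 0.2546]
tcp_rot: [-82.5, 89.1, -27.7]
force: [1.7, -0.1, -4.5]
width: 0.009
t: 53.8
tcp_pos: [0.4401, 0.1491, 0.2996]
tcp_rot: [-60.1, 89.1, -46.2]
force: [-1.3, 0.8, -4.3]
width: 0.0089
shift [ 0.087 -1.746 -0.147] turn [0.044 0.005 0.008] world mm [  41.7 -259.6   -9.6]
```

```bash
python3 -m handwheel '0 0 -0.1 0 0 0 0;0 0 -0.25 0 0 0 0;0 0 -0.4 0 0 0 0;0 0 -0.55 0 0 0 0;0 0 -0.7 0 0 0 0;0 0 -0.85 0 0 0 0;0 0 -1 -0.1 0 0 0;0 0 -1 -0.1 0 0 0'
python3 -m handwheel '0 0 -0.15 0 0 0 0;0 0 -0.3 0 0 0 0;0 0 -0.45 0 0 0 0;0 0 -0.6 0 0 0 0;0 0 -0.74 -0.04 0 0 0;0 0 -0.74 -0.04 0 0 0;0 0 -0.74 -0.04 0 0 0;0 0.1 -0.74 -0.04 0 0 0'
python3 - <<'E'
from meas import *
plan([.4818,-.1105,.109],100)
E
```

```text
t: 54.6
tcp_pos: [0.4589, -0.0035, 0.2993]
tcp_rot: [-86.8, 89.2, -73.2]
force: [-1.2, 1.1, -2.6]
width: 0.0092
t: 55.4
tcp_pos: [0.4808, -0.1112, 0.2867]
tcp_rot: [-71.1, 89.1, -57.4]
force: [0.9, -0.6, -4.1]
width: 0.009
shift [1.185e+00 2.000e-02 1.000e-03] turn [0.042 0.004 0.009] world mm [   1.     0.7 -177.7]
```

```bash
python3 -m handwheel '0 0.1 0.01 0 0.04 0 0;0 0.25 0.01 0 0.04 0 0;0 0.4 0.01 0 0.04 0 0;0 0.55 0.01 0 0.04 0 0;0 0.7 0.01 0 0.04 0 0;0 0.8 0.01 0 0.04 0 0;0 0.9 0.01 0 0.04 0 0;0 0.95 0.01 0 0.04 0 0'
python3 - <<'E'
from meas import *
plan([.4818,-.1105,.109],100)
E
```

```text
t: 56.2
tcp_pos: [0.481, -0.1084, 0.1426]
tcp_rot: [-72.5, 89.3, -62.1]
force: [-0.1, 1.1, -3.3]
width: 0.0087
shift [ 0.224 -0.012  0.002] turn [0.004 0.002 0.007] world mm [  0.8  -2.1 -33.6]
```

```bash
python3 -m handwheel '0 0.1 0 0 0 0 0;0 0.18 0 0 0 0 0;0 0.22 0 0 0 0 0;0 0.23 0 0 0 0 0;0 0.23 0 0 0 0 0;0 0.23 0 0 0 0 0;0.24 0.23 0 0 0 0 0;0.24 0.23 0 0 0 0 0'
python3 -m handwheel '0.24 0 0 0 0 0 0;0.24 0 0 0 0 0 0;0.24 -0.2 0 0 0 0 0;0.24 -0.5 0 0 0 0 0;0.24 -0.8 0 0 0 0 0;0.24 -1 0 0 0 0 0;0.24 -1 0 0 0 0 0;0 -1 0 0 0 0 0'
python3 -m handwheel '0 0 0 0.1 0.05 0 0;0 0 0 0.3 0.07 0 0;0 0 0 0.5 0.07 0 0;0 0 0 0.7 0.07 0 0;0 0 0 0.75 0.07 0 0;0 0 0 0.75 0.07 0 0;0 0 0 0.75 0.07 0 0;0 0 0 0.75 0.07 0 0'
python3 - <<'E'
from meas import *
c=np.array([.5662,-.0199]);R=Rn.from_euler('z',.064).as_matrix()[:2,:2]
a=c+R@[.018,-.125]; plan([a[0],a[1],.16],93.7)
ps=shots();p,q=ps; cover(p)
cv2.imwrite('pics/o.png',np.hstack([p['image'][160:370,210:500,::-1],q['image'][160:370,220:520,::-1]]))
E
```

```text
t: 57.0
tcp_pos: [0.4823, -0.109, 0.1091]
tcp_rot: [-63.5, 89.2, -53.1]
force: [-0.6, 0.4, -0.6]
width: 0.0196
t: 57.8
tcp_pos: [0.481, -0.1074, 0.2594]
tcp_rot: [-60.0, 89.2, -49.7]
force: [0.1, 0.5, 0.2]
width: 0.018
t: 58.6
tcp_pos: [0.5902, -0.088, 0.26]
tcp_rot: [-59.3, 89.2, -55.4]
force: [-0.3, 0.1, 0.1]
width: 0.0004
shift [ 0.671 -0.362 -0.017] turn [0.003 0.004 0.007] world mm [   2.   -55.5 -100. ]
cover 0.96 [[0.007, -0.015], [0.007, -0.015], [0.007, -0.01], [0.007, -0.01]]
cover 0.3 [[-0.086, -0.254], [-0.089, -0.305], [-0.132, -0.301], [-0.128, -0.25]]
```

View pics/o.png

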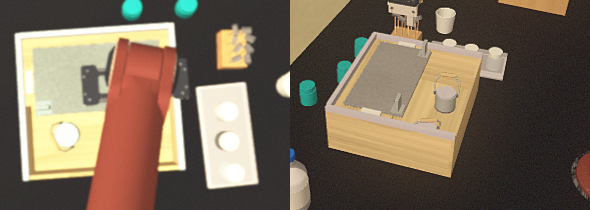

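```bash
python3 -m handwheel '0 0 -0.15 -0.02 0 0 0;0 0 -0.3 -0.02 0 0 0;0 0 -0.36 -0.02 0 0 0;0 0.15 -0.36 -0.02 0 0 0;0 0.35 -0.36 -0.02 0 0 0;0 0.55 -0.36 -0.02 0 0 0;0 0.67 -0.36 -0.02 0 0 0;0 0.67 -0.36 -0.02 0 0 0'
python3 -m handwheel '0 0 0 -0.05 0 0 0;0 0 0 -0.1 0 0 0;0 0 0 -0.15 0 0 0;0 0 0 -0.2 0 0 0;0 0 0 -0.24 0 0 0;0 0 0 -0.28 0 0 0;0 0 0 -0.3 0 0 0;0 0 0 -0.3 0 0 0'
python3 - <<'E'
from meas import *
c=np.array([.5662,-.0199]);R=Rn.from_euler('z',.064).as_matrix()[:2,:2]
t=env.get_obs()["tcp_pos"]; print("tool cab",R.T@(t[:2]-c))
E
```

```text
t: 59.55
tcp_pos: [0.5905, -0.1416, 0.158]
tcp_rot: [-74.1, 89.5, -70.1]
force: [-0.1, -0.3, -0.1]
width: 0.0003
t: 60.35
tcp_pos: [0.553, -0.1379, 0.1601]
tcp_rot: [-9.7, 88.9, -5.5]
force: [10.8, 7.8, -5.0]
width: 0.0007
tool cab [-0.02069369 -0.1169005 ]
```

```bash
python3 -m handwheel '0 0 0 0.1 0 0 0;0 -0.2 0 0.2 0 0 0;0 -0.3 0.1 0.25 0 0 0;0 -0.3 0.3 0.25 0 0 0;0 -0.3 0.6 0.25 0 0 0;0 -0.3 0.9 0.25 0 0 0;0 -0.3 1 0.25 0 0 0;0 -0.3 1 0.25 0 0 0'
python3 -m handwheel '0 0 0.2 0 0 0 0;0 0 0.4 0 0 0 0;0 0 0.6 0 0 0 0;0 0 0.63 0 0 0 0;0 0.1 0.63 0 0 0 0;0 0.2 0.63 0 0 0 0;0 0.3 0.63 0 0 0 0;0 0.3 0.63 0 0 0 0'
python3 - <<'E'
from meas import *
c=np.array([.5662,-.0199]);R=Rn.from_euler('z',.064).as_matrix()[:2,:2]
t=env.get_obs()["tcp_pos"]; print("tool cab",R.T@(t[:2]-c))
a=c+R@[-.0497,.125]; plan([a[0],a[1],.16],93.7)
E
```

```text
t: 61.15
tcp_pos: [0.5782, 0.0181, 0.2066]
tcp_rot: [-4.4, 88.8, 0.2]
force: [0.3, -0.2, -0.3]
width: 0.0001
t: 61.95
tcp_pos: [0.5708, 0.1084, 0.1601]
tcp_rot: [-14.1, 88.9, -9.7]
force: [0.5, 0.6, 0.6]
width: 0.0004
tool cab [0.01279892 0.1277129 ]
shift [-0.007 -0.013 -0.417] turn [0.007 0.012 0.003] world mm [-62.2  -6.7  -0.1]
```

```bash
python3 -m handwheel '0 0 -0.01 -0.06 0 0 0;0 0 -0.01 -0.12 0 0 0;0 0 -0.01 -0.18 0 0 0;0 0 -0.01 -0.24 0 0 0;0 0 -0.01 -0.3 0 0 0;0 0 -0.01 -0.36 0 0 0;0 0 -0.01 -0.41 0 0 0;0 0 -0.01 -0.43 0 0 0'
python3 -m handwheel '0 0 0 0.1 0 0 0;0 -0.2 0 0.2 0 0 0;0 -0.3 -0.1 0.28 0 0 0;0 -0.3 -0.3 0.28 0 0 0;0 -0.3 -0.6 0.28 0 0 0;0 -0.3 -0.9 0.28 0 0 0;0 -0.3 -1 0.28 0 0 0;0 -0.3 -1 0.28 0 0 0'
python3 -m handwheel '0 0 -0.2 0 0 0 0;0 0 -0.4 0 0 0 0;0 0 -0.6 0 0 0 0;0 0 -0.66 0 0 0 0;0 0.1 -0.66 0 0 0 0;0 0.2 -0.66 0 0 0 0;0 0.3 -0.66 0 0 0 0;0 0.3 -0.66 0 0 0 0'
python3 - <<'E'
from meas import *
c=np.array([.5662,-.0199]);R=Rn.from_euler('z',.064).as_matrix()[:2,:2]
t=env.get_obs()["tcp_pos"]; print("tool cab",R.T@(t[:2]-c))
a=c+R@[-.0796,-.125]; plan([a[0],a[1],.16],93.7)
E
```

```text
t: 62.75
tcp_pos: [0.5152, 0.0958, 0.1624]
tcp_rot: [-16.1, 87.7, -12.0]
force: [11.6, -6.7, -3.9]
width: 0.0005
t: 63.55
tcp_pos: [0.5654, -0.0548, 0.2117]
tcp_rot: [-18.3, 87.6, -14.7]
force: [-0.6, 0.7, 0.3]
width: 0.0006
t: 64.35
tcp_pos: [0.5725, -0.1501, 0.1661]
tcp_rot: [-14.8, 87.9, -10.9]
force: [-0.1, -0.6, -0.2]
width: 0.0005
tool cab [-0.00203525 -0.13038629]
shift [ 0.022  0.038 -0.518] turn [0.002 0.023 0.006] world mm [-77.8   0.4  -6.1]
```

```bash
python3 -m handwheel '0 0.02 0.03 -0.06 0 0.02 0;0 0.02 0.03 -0.12 0 0.02 0;0 0.02 0.03 -0.18 0 0.02 0;0 0.02 0.03 -0.24 0 0.02 0;0 0.02 0.03 -0.31 0 0.02 0;0 0.02 0.03 -0.38 0 0.02 0;0 0.02 0.03 -0.45 0 0.02 0;0 0.02 0.03 -0.5 0 0.02 0'
python3 -m handwheel '0 0 0 0.1 0 0 0;0 -0.2 0 0.2 0 0 0;0 -0.3 0.1 0.27 0 0 0;0 -0.3 0.3 0.27 0 0 0;0 -0.3 0.6 0.27 0 0 0;0 -0.3 0.9 0.27 0 0 0;0 -0.3 1 0.27 0 0 0;0 -0.3 1 0.27 0 0 0'
python3 -m handwheel '0 0 0.2 0 0 0 0;0 0 0.4 0 0 0 0;0 0 0.6 0 0 0 0;0 0 0.63 0 0 0 0;0 0.1 0.63 0 0 0 0;0 0.2 0.63 0 0 0 0;0 0.3 0.63 0 0 0 0;0 0.3 0.63 0 0 0 0'
python3 - <<'E'
from meas import *
c=np.array([.5662,-.0199]);R=Rn.from_euler('z',.064).as_matrix()[:2,:2]
t=env.get_obs()["tcp_pos"]; print("tool cab",R.T@(t[:2]-c))
a=c+R@[-.1045,.125]; plan([a[0],a[1],.16],93.7)
E
```

```text
t: 65.15
tcp_pos: [0.5062, -0.1429, 0.1624]
tcp_rot: [-6.1, 88.6, -1.9]
force: [14.5, 13.5, -4.4]
width: 0.0007
t: 65.95
tcp_pos: [0.534, 0.0124, 0.2085]
tcp_rot: [-3.4, 88.6, 1.1]
force: [-0.1, -0.8, 0.3]
width: 0.0007
t: 66.75
tcp_pos: [0.5269, 0.1028, 0.1618]
tcp_rot: [-11.9, 88.8, -7.6]
force: [-0.3, 0.7, -0.1]
width: 0.0006
tool cab [-0.03137267  0.12491758]
shift [ 0.002  0.005 -0.488] turn [0.006 0.013 0.003] world mm [-73.   -4.6  -1.8]
```

```bash
python3 -m handwheel '0 0 0 -0.06 0 0.01 0;0 0 0 -0.12 0 0.01 0;0 0 0 -0.18 0 0.01 0;0 0 0 -0.24 0 0.01 0;0 0 0 -0.31 0 0.01 0;0 0 0 -0.38 0 0.01 0;0 0 0 -0.44 0 0.01 0;0 0 0 -0.465 0 0.01 0'
python3 -m handwheel '0 0 0 0.1 0 0 0;0 -0.2 0 0.2 0 0 0;0 -0.3 -0.1 0.26 0 0 0;0 -0.3 -0.3 0.26 0 0 0;0 -0.3 -0.6 0.26 0 0 0;0 -0.3 -0.9 0.26 0 0 0;0 -0.3 -1 0.26 0 0 0;0 -0.3 -1 0.26 0 0 0'
python3 -m handwheel '0 0 -0.2 0 0 0 0;0 0 -0.4 0 0 0 0;0 0 -0.6 0 0 0 0;0 0 -0.66 0 0 0 0;0 0.1 -0.66 0 0 0 0;0 0.2 -0.66 0 0 0 0;0 0.3 -0.66 0 0 0 0;0 0.3 -0.66 0 0 0 0'
python3 - <<'E'
from meas import *
c=np.array([.5662,-.0199]);R=Rn.from_euler('z',.064).as_matrix()[:2,:2]
t=env.get_obs()["tcp_pos"]; print("tool cab",R.T@(t[:2]-c))
a=c+R@[-.1293,-.125]; plan([a[0],a[1],.16],93.7)
E
```

```text
t: 67.55
tcp_pos: [0.466, 0.093, 0.1635]
tcp_rot: [-20.0, 88.4, -15.9]
force: [13.9, -7.5, -2.2]
width: 0.0007
t: 68.35
tcp_pos: [0.5136, -0.0575, 0.2118]
tcp_rot: [-22.6, 88.3, -18.9]
force: [0.4, -0.2, -0.2]
width: 0.0003
t: 69.15
tcp_pos: [0.5199, -0.1533, 0.1663]
tcp_rot: [-18.9, 88.6, -15.1]
force: [-0.0, -0.5, -0.1]
width: 0.0003
tool cab [-0.05473171 -0.13014854]
shift [ 0.03   0.036 -0.498] turn [0.001 0.015 0.005] world mm [-74.7   0.4  -6.3]
```

```bash
python3 -m handwheel '0 0.03 0.03 -0.06 0 0.01 0;0 0.03 0.03 -0.12 0 0.01 0;0 0.03 0.03 -0.18 0 0.01 0;0 0.03 0.03 -0.24 0 0.01 0;0 0.03 0.03 -0.31 0 0.01 0;0 0.03 0.03 -0.38 0 0.01 0;0 0.03 0.03 -0.45 0 0.01 0;0 0.03 0.03 -0.49 0 0.01 0'
python3 -m handwheel '0 0 0 0.1 0 0 0;0 -0.2 0 0.2 0 0 0;0 -0.3 0.1 0.27 0 0 0;0 -0.3 0.3 0.27 0 0 0;0 -0.3 0.6 0.27 0 0 0;0 -0.3 0.9 0.27 0 0 0;0 -0.3 1 0.27 0 0 0;0 -0.3 1 0.27 0 0 0'
python3 -m handwheel '0 0 0.2 0 0 0 0;0 0 0.4 0 0 0 0;0 0 0.6 0 0 0 0;0 0 0.63 0 0 0 0;0 0.1 0.63 0 0 0 0;0 0.2 0.63 0 0 0 0;0 0.3 0.63 0 0 0 0;0 0.3 0.63 0 0 0 0'
python3 - <<'E'
from meas import *
c=np.array([.5662,-.0199]);R=Rn.from_euler('z',.064).as_matrix()[:2,:2]
t=env.get_obs()["tcp_pos"]; print("tool cab",R.T@(t[:2]-c))
a=c+R@[-.1315,.125]; plan([a[0],a[1],.16],93.7)
E
```

```text
t: 69.95
tcp_pos: [0.4548, -0.1475, 0.1623]
tcp_rot: [-7.8, 88.5, -3.8]
force: [14.2, 11.2, -3.4]
width: 0.0007
t: 70.75
tcp_pos: [0.4826, 0.0082, 0.2084]
tcp_rot: [-4.7, 88.5, -0.2]
force: [-0.5, -0.6, 0.2]
width: 0.0007
t: 71.55
tcp_pos: [0.4755, 0.0994, 0.162]
tcp_rot: [-11.0, 88.7, -6.8]
force: [-0.6, -0.8, 1.5]
width: 0.0006
tool cab [-0.08292627  0.12481249]
shift [ 0.006  0.004 -0.324] turn [0.006 0.015 0.003] world mm [-48.5  -2.9  -2. ]
```

```bash
python3 -m handwheel '0 0 0 -0.05 0 0.01 0;0 0 0 -0.1 0 0.01 0;0 0 0 -0.15 0 0.01 0;0 0 0 -0.2 0 0.01 0;0 0 0 -0.25 0 0.01 0;0 0 0 -0.3 0 0.01 0;0 0 0 -0.35 0 0.01 0;0 0 0 -0.36 0 0.01 0'
python3 -m handwheel '0 0 0 0.1 0 0 0;0 -0.2 0 0.15 0 0 0;0 -0.3 -0.1 0.17 0 0 0;0 -0.3 -0.3 0.17 0 0 0;0 -0.3 -0.6 0.17 0 0 0;0 -0.3 -0.9 0.17 0 0 0;0 -0.3 -1 0.17 0 0 0;0 -0.3 -1 0.17 0 0 0'
python3 -m handwheel '0 0 -0.2 0 0 0 0;0 0 -0.4 0 0 0 0;0 0 -0.6 0 0 0 0;0 0 -0.66 0 0 0 0;0 0.1 -0.66 0 0 0 0;0 0.2 -0.66 0 0 0 0;0 0.3 -0.66 0 0 0 0;0 0.3 -0.66 0 0 0 0'
python3 - <<'E'
from meas import *
c=np.array([.5662,-.0199]);R=Rn.from_euler('z',.064).as_matrix()[:2,:2]
t=env.get_obs()["tcp_pos"]; print("tool cab",R.T@(t[:2]-c))
a=c+R@[-.132,-.125]; plan([a[0],a[1],.16],93.7)
E
```

```text
t: 72.35
tcp_pos: [0.4293, 0.0921, 0.1633]
tcp_rot: [-16.5, 88.4, -12.4]
force: [11.2, -7.9, -2.8]
width: 0.0001
t: 73.15
tcp_pos: [0.4636, -0.0587, 0.2109]
tcp_rot: [-18.4, 88.4, -14.7]
force: [0.5, 0.3, 0.5]
width: 0.0005
t: 73.95
tcp_pos: [0.47, -0.1547, 0.1653]
tcp_rot: [-14.2, 88.6, -10.4]
force: [0.0, -0.2, -0.3]
width: 0.0007
tool cab [-0.10458881 -0.12832699]
shift [ 0.031  0.023 -0.183] turn [0.002 0.015 0.004] world mm [-27.6   1.6  -5.3]
```

```bash
python3 -m handwheel '0 0.03 0.02 -0.04 0 0.01 0;0 0.03 0.02 -0.08 0 0.01 0;0 0.03 0.02 -0.12 0 0.01 0;0 0.03 0.02 -0.16 0 0.01 0;0 0.03 0.02 -0.19 0 0.01 0;0 0.03 0.02 -0.21 0 0.01 0;0 0.03 0.02 -0.225 0 0.01 0;0 0.03 0.02 -0.225 0 0.01 0'
python3 -m handwheel '0 0 0 0.1 0 0 0;0 -0.2 0 0.1 0 0 0;0 -0.5 0 0.1 0 0 0;0 -1 0 0.1 0 0 0;0 -1 -0.5 0.1 0 0 0;0 -1 -1 0 0 0 0;0 -1 -1 0 0 0 0;0 -1 -1 0 0 0 0'
python3 -m handwheel '0 0 -0.4 0 0 0 0;0 0 -0.8 -0.1 0 0 0;0 0 -1 -0.2 0 0 0;0 0 -1 -0.2 0 0 0;0 0 -1 -0.2 0 0 0;0 0 -1 -0.2 0 0 0;0 0 -1 -0.2 0 0 0;0 0 -1 -0.2 0 0 0'
python3 - <<'E'
from meas import *
ps=shots();p,q=ps; cover(p)
cv2.imwrite('pics/p.png',np.hstack([p['image'][160:370,210:500,::-1],q['image'][160:370,220:520,::-1]]))
E
```

```text
t: 74.75
tcp_pos: [0.4434, -0.1519, 0.1613]
tcp_rot: [-16.4, 88.6, -12.4]
force: [12.5, 5.3, -7.3]
width: 0.0005
t: 75.55
tcp_pos: [0.4467, -0.3091, 0.3135]
tcp_rot: [-30.9, 88.5, -27.6]
force: [-0.4, 0.5, -0.6]
width: 0.0003
t: 76.35
tcp_pos: [0.4268, -0.4584, 0.3152]
tcp_rot: [-28.0, 88.5, -24.6]
force: [-0.3, 0.1, 0.2]
width: 0.0006
cover 0.59 [[-0.004, 0.149], [-0.005, -0.146], [-0.162, -0.145], [-0.161, 0.148]]
```

View pics/p.png

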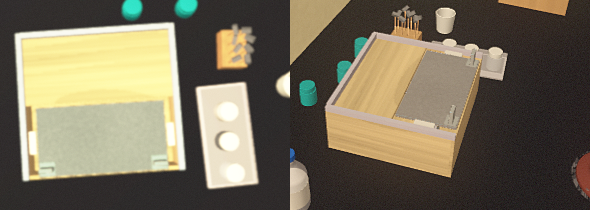

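```bash
python3 -c "
from cell import env
print(env.close_job()); print(env.get_obs()['t'])"
```

```text
the job is handed in; nothing more can be done
None
the job is handed in; nothing more can be done
```

The job is done and handed in at about 76 s of the 210 s allowed. No verdict was reported.

- **Jars:** all three now stand upright in the tray, which the last picture confirms.
- **Opening the cover:** I opened it with alternating pushes on the two tabs. By the camera fit both ends reached about 136 mm, more than the 125 mm needed.
- **Cans:** there were two. I raised each handle by its grip before lifting, then stood both cans in the box. The last picture taken with the cover open showed both upright.
- **Closing the cover:** I closed it the same way. The final fit puts both ends within about 3 mm of shut. That fit read the same front edge position as a closed cover should have.
- **Skew:** the largest I worked out from the tool positions was about 30 mm. I got this from contact geometry and did not measure it directly.
- **Bystanders:** none of the bottle, the cup or the stick block was touched, and they look unmoved in the pictures. I did not measure their positions again.

**What failed or was not checked:**
- **Cans after closing:** they could not be seen once the cover was shut.
- **Cover fit:** one fit, taken while the arm blocked the view, was useless and I ignored it.
- **Handle grips:** the two camera views disagreed by about 12 mm on each handle grip. Both grasps still worked.
- **Pictures:** I viewed 17, three over the budget of 14.

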